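# Open the dock, turn the carrier plate over onto the prober chuck, close up

### The arm

A 6-joint arm with a two-finger parallel gripper is mounted at the origin on the work surface. World frame = base frame: x ahead of the robot, y to its left, z up, the work surface at z = 0. Lengths are in mm, angles in degrees, forces in N, time in s.
With the tool pointing down it reaches from about 325 to 900 mm from the base axis. Payload 3.5 kg.
Tool frame: the origin (TCP) lies at the very end of the fingers, on their centre line; the grasp point (between the pads) lies 19 mm behind it; x points along the fingers, y is the direction in which the jaws open and shut, and the axes are right-handed (so a half turn about x gives the same grasp; the last joint's range is limited). The gripper opens to 85 mm and grips with 20 to 120 N. Pads are 22 mm wide; open, the fingers measure 114 mm over their backs; the gripper's body (76 mm by 85 mm) begins 54 mm behind the grasp point. The pads swing forward as they close: fully open they stand 13 mm farther back than shut.
Start: joints at [70.795, 15.837, -1.513, 72.651, 0, 84.076], TCP at [143.588, 608.28, 231.313] pointing down, gripper open.
Joint ranges: [-178.77, 178.77], [-48.84, 107.48], [-61.69, 71.31], [-111.58, 123.2], [-90, 87.43], [-180, 180]. Speed limits (degrees/s): [147.25, 147.25, 180, 180, 180, 180].

### API

Orientations are given as [roll, pitch, yaw] about the fixed x, y, z axes, in that order (R = Rz(yaw) Ry(pitch) Rx(roll)).
In Python, from workcell import env gives the robot as it stands.
- The arm moves only by the tool send_rows, never from a script. Its argument "commands" is one flat list of numbers, 7 for each row, row after row: the opening in per cent of the stroke, from 0 (shut) to 100 (fully open), then the shift along the tool's x, y, z in cm, then the turn, a rotation vector about the tool's x, y, z in degrees. A call has 1 to 12 rows; each row is the pose to reach, as a shift and turn from the pose measured when the call began, along the tool's axes at that moment; what a row does not reach only later rows make up. A row lasts 1/12 s, in which the tool goes at most 41.7 mm and 7.16 degrees, less where a joint would pass 70% of its speed; a pose out of reach is approached as far as the arm can. A call with a gripper value outside its range is refused whole. The fingers move at their own pace and stop on an object; "force" is the grip in N (left out, the last holds). Time passes only in rows, so rows that repeat a pose let the fingers close. It gives the time, the measured TCP pose, the force and the opening at its end, in the units of the state.
- env.get_state(): the state, without advancing time (a new reading comes with each control period).
- env.get_image(name): name is "scene" or "top" or "wrist"; returns a dict with "image" (480x640x3 uint8, blue, green, red), "fx", "fy", "cx", "cy" (pixels), "dist_coeffs" ([k1, k2, p1, p2, k3] as OpenCV has them; the pictures are not rectified), "rvec" (rotation vector, rad) and "tvec" (3), from world to camera coordinates, as OpenCV has them. Camera axes: x right, y down, z forward; pixel columns grow to the right and rows downward; lengths in mm; the calibration is good to about 2 mm. A picture is of the moment at which its call begins. There is no depth.
- env.close_job(): hands the job in, once; it reports no verdict.
The state is a dict: "t": time; "joint_positions": joint angles; "dq": joint speeds; "joint_torque": joint torques, N m; "ee_pos": TCP position; "eef_rot": TCP orientation; "wrist_force": force on the tool from outside, world axes, zero at the start; "ft_torque": the same for the moment, N m; "grip_width": finger opening in mm.
Only numpy, scipy, OpenCV 4.12 (cv2) and the standard library are available. Lean on these libraries where they do the work, as an engineer would, in place of code of your own. Each camera call takes 0.05 s, during which the arm holds its last target. There are 200 camera calls.

### The job

Pull the dock's dust shutter down, take the square carrier plate off the dock with the forked paddle and turn it over with a quick wrist turn just above the round gold chuck, so that it ends lying flat on the chuck, other face up and roughly central. Then put the paddle back in its V rest the way it lay and push the shutter fully up again. Touch the plate only with the paddle, do not let it fall off, and leave the positioner, jar and tip box where they are.

Things in the scene. Friction and masses are not known exactly. Their poses are not given: they have to be found in the camera images.
- plate_center (a point): Centre of the loose bare aluminium carrier plate, 80 x 80 x 6 mm, about 100 g. z: normal out of its blank back; the working face (round dark and white inset) is on its -z side. It starts working face down on the dock's sloping top, centred within 3 mm, edges parallel to the dock's within 3 degrees, held there by friction.
- dock_top (a point): Middle of the sloping rubber top of the fixed black loading dock, 100 mm above the bench. Axes of this point: level, z up. The top is 24 mm wide along x and 70 mm long along y and falls 20 degrees (0.35 rad) towards +x, and the plate with it. So the plate overhangs it by 28 mm on the high and low sides and 5 mm at the ends.
- chuck_top (a point): Centre of the flat top of the fixed round gold chuck, 184 mm across, 40 mm above the bench (foot 200 mm across). z up.
- paddle_grip (a point): Middle of the loose paddle's grip, on its handle's axis. Axes: y along the handle to the fork tips, z out of the carrying side, x to the lipped side. The handle is a 14 mm square steel bar, y = -95 to +105 mm, turned 25 degrees about y: its flats face +-(0.906, 0, -0.423) and +-(0.423, 0, 0.906) in these axes. Paddle about 200 g, centre of mass at y = 34 mm.
- paddle_blade (a point): Point on the carrying side of the fork where the plate's middle belongs: 160 mm along y and 1.5 mm along z from paddle_grip, same axes. Fork 3 mm thick (z = -1.5 to +1.5 mm about the handle's axis): cross piece y = 100 to 120 mm from the grip, tines x = -43 to -19 and x = 18 to 48 mm, both reaching y = 205 mm (gap 37 mm).
- rest_mid (a point): Where paddle_grip belongs in the fixed rest, 90 mm above the bench; axes level, z up. The paddle lies along y, tips to +y, carrying side up, the fork sloping 20 degrees down to the lip at +x, so each flat of its bar stands at 45 degrees. The two 90 degree V posts, 8 mm thick, up to 9 mm higher than this point, stand at y = -70 and +82 mm on a foot 70 mm wide, 8 mm high.
- positioner_mid (a point): Bystander: black and aluminium probe positioner, 55 x 60 mm, 70 mm high; loose; point 35 mm up.
- jar_mid (a point): Bystander: jar, 52 mm across, 62 mm high; loose; point half-way up.
- tipbox_mid (a point): Bystander: low grey probe-tip box with a clear lid, 62 x 82 mm, 38 mm high; loose; point half-way up.
- dock_foot (a point): Point on the bench under dock_top, same axes. The 24 x 70 mm post runs down from the top at right angles to the slope for about 80 mm, leaving free space beside it under the plate; its black foot is 16 mm high, x = -78 to +62 mm, y = -98 to +58 mm. The paddle goes in along +y, its gap astride the post, over the lowered shutter.
- paddle_lip (a point): Middle of the upper edge of the lip along the fork's side at x = 45 to 48 mm, 9 mm above the handle's axis; axes as paddle_grip. A stop as high runs across at y = 116 to 119 mm. Rolled briskly lip side down to about 110 degrees, the handle's axis 60 mm over the chuck, the plate topples over the lip and lands with its middle 80 to 90 mm from that axis, on the lip's starting side.
- shutter (a joint): Angle of the dock's dust shutter (rad): 0 upright and shut, 1.7 fully down and open, about level towards the dock's -y side (bar a little lower than the hinge). It starts anywhere from 0 to 0.3. Its light hinge stays where it is left below about 0.3; tipped past 0.5 and let go, it falls open by itself. About 80 g, moved by a newton or less.
- shutter_hinge (a point): Middle of the shutter's hinge axis, 50 mm above the bench, 75 mm to the -y side of dock_top; axes as dock_top, the hinge axis is x. Two hinge ears 56 mm high stand at x = +-58 mm.
- shutter_bar (a point): Middle of the steel bar, 10 mm thick and 110 mm long, along the shutter's free edge; 90 mm from the hinge axis. z points from the hinge to the bar, x along the bar. The shutter's sheet under it is 3 mm thick and 104 mm wide. Upright, the bar is higher than the plate and 35 mm in front of the plate's edge.
Things that resemble listed ones, but are neither listed nor needed, are in the scene too. Of the things that look like the part that bears plate_center, the smallest one is meant.

How it is judged:
By the outcome, as a careful person would: the job done as asked, in the order asked, and still so for the second after the job is handed in, with the robot touching nothing.
It also fails if it takes over 72 s, if anything falls off the work surface, if the arm or the gripper's body presses on something with over 40 N, if the wrist force passes 120 N, or if a joint passes its speed limit or range.

## Working session

There is one attempt and no reset: what is moved stays moved. The work goes in short steps, Python scripts to look and compute and a tool call to move; the robot and the scene stay as the last step left them, time stands still between calls to the robot, and variables do not carry over. Pictures are saved under pics/ and viewed, about 8 in all and at most 12, crops included, and the job is handed in when it is done.

Besides the shell and the picture viewer there is one more tool, called after "Emit:" by a JSON object that holds its "method" and its "body". send_rows: Moves the arm, as the interface text tells. Its arguments: {"type":"object","properties":{"commands":{"type":"array","items":{"type":"number"}},"force":{"type":"number"}},"required":["commands"]}

```bash
ls; mkdir -p pics; cat > h.py <<'E'
import numpy as np, cv2
from workcell import env
from scipy.spatial.transform import Rotation as R
def grab(n):
    d=env.get_image(n); return d
def cam(d):
    K=np.array([[d['fx'],0,d['cx']],[0,d['fy'],d['cy']],[0,0,1.]]); return K,np.array(d['dist_coeffs'],float),np.array(d['rvec'],float),np.array(d['tvec'],float)
def proj(d,P):
    K,D,r,t=cam(d); return cv2.projectPoints(np.array(P,float).reshape(-1,1,3),r,t,K,D)[0].reshape(-1,2)
def ray(d,uv):
    K,D,r,t=cam(d); n=cv2.undistortPoints(np.array(uv,float).reshape(-1,1,2),K,D).reshape(-1,2)
    M=cv2.Rodrigues(r)[0]; C=-M.T@t.reshape(3); return C,np.c_[n,np.ones(len(n))]@M
def onz(d,uv,z):
    C,v=ray(d,uv); return C+v*((z-C[2])/v[:,2])[:,None]
E
python3 - <<'E'
from h import *
import pickle
for n in ('scene','top'):
    d=grab(n); pickle.dump(d,open(n+'.pkl','wb')); cv2.imwrite(f'pics/{n}0.png',d['image'])
    K,D,r,t=cam(d); print(n,ray(d,[[320,240]]))
print(env.get_state())
E
```

```text
pics
scene (array([1016.75792263,  267.09343564,  868.84172197]), array([[-0.47183675, -0.29935477, -0.82941293]]))
top (array([4.51092136e+02, 5.59879240e-01, 1.13657589e+03]), array([[ 0.13404611, -0.01634394, -0.99087248]]))
{'t': 0.1, 'joint_positions': array([ 7.07956961e+01,  1.58759707e+01, -1.58952777e+00,  7.26506633e+01,
        8.50941433e-04,  8.40780931e+01]), 'dq': array([-0.07932452, -0.08337171,  0.17758761,  0.06457492,  0.00615061,
       -0.08205498]), 'joint_torque': array([ 3.35691839e-04, -4.46710324e+01,  2.96127766e+01,  8.47894553e-03,
       -1.17314898e-04, -8.92914926e-06]), 'ee_pos': array([143.34152779, 607.62024243, 230.2528319 ]), 'eef_rot': array([ -96.34161824,   89.8838351 , -109.62401607]), 'wrist_force': array([ 0.28654095,  0.04353517, -0.71407637]), 'ft_torque': array([ 0.02482817, -0.01086034, -0.00804086]), 'grip_width': 85.33750840102904}
```

View pics/scene0.png

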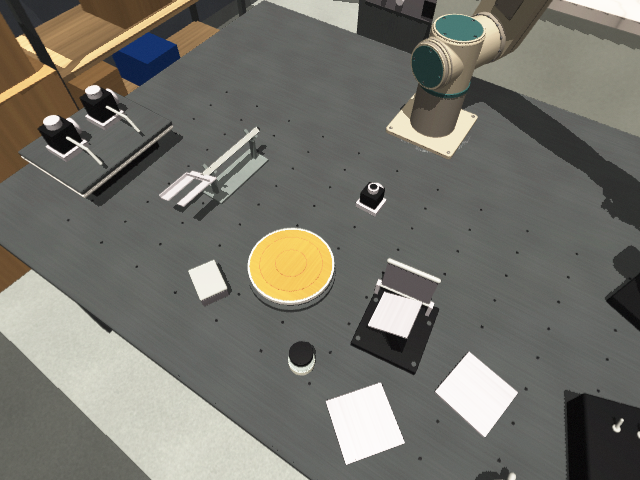

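View pics/top0.png

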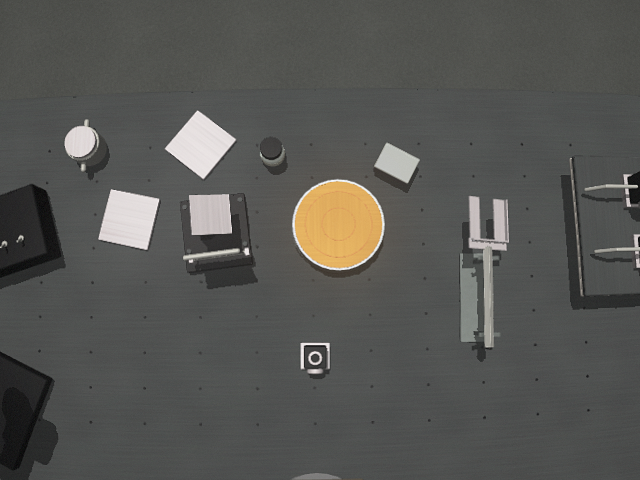

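Scene: plates at scene (395,312) on the dock, and loose squares at (365,422) and (477,392) on the bench. The one on the dock is the smallest and is the one that lies on a sloping top; the paddle is at (225,170), the chuck at (291,265), the shutter bar at (412,272), the positioner at (371,197), the jar at (301,357) and the tip box at (208,281). I'll enlarge the dock and paddle from both cameras.

```bash
python3 - <<'E'
from h import *
import pickle
T=pickle.load(open('top.pkl','rb'));S=pickle.load(open('scene.pkl','rb'))
def crop(d,x,y,w,h,s): return cv2.resize(d['image'][y:y+h,x:x+w],None,fx=s,fy=s,interpolation=cv2.INTER_CUBIC)
a=crop(T,165,180,100,100,4); b=crop(S,340,250,110,130,4)[:400,:400]
a=crop(T,170,185,90,90,4.4444)[:400,:400]; b=crop(S,345,255,100,125,3.2)
c=crop(T,450,190,70,165,3.2)[:,:224]
e=crop(S,155,120,125,100,3.2)
o=np.zeros((600,800,3),np.uint8)
o[:400,:400]=a[:400,:400]; 
o[:400,400:720]=b
cv2.imwrite('pics/c1.png',o[:400,:720])
o=np.zeros((528,640,3),np.uint8); o[:528,:224]=c; o[:320,230:630]=e
cv2.imwrite('pics/c2.png',o)
# chuck
for d,n in((T,'top'),(S,'scene')):
    h=cv2.cvtColor(d['image'],cv2.COLOR_BGR2HSV); m=cv2.inRange(h,(12,110,100),(30,255,255))
    k=[c for c in cv2.findContours(m,0,1)[0]]
    for c in k:
        if cv2.contourArea(c)>2500:
            el=cv2.fitEllipse(c); p=onz(d,c.reshape(-1,2),40); (u,v),r=cv2.minEnclosingCircle(p[:,:2].astype(np.float32)); print(n,el[0],u,v,r)
E
```

```text
top (338.0617980957031, 224.18093872070312) 633.6325073242188 -55.88166046142578 91.00411224365234
scene (290.49139404296875, 264.629150390625) 632.05078125 -53.01694869995117 91.16155242919922
scene (29.70592498779297, 98.94720458984375) 574.6800537109375 -1148.65478515625 408.1282043457031
scene (95.49029541015625, 24.840702056884766) 217.14407348632812 -1086.349853515625 270.4543762207031
```

View pics/c1.png

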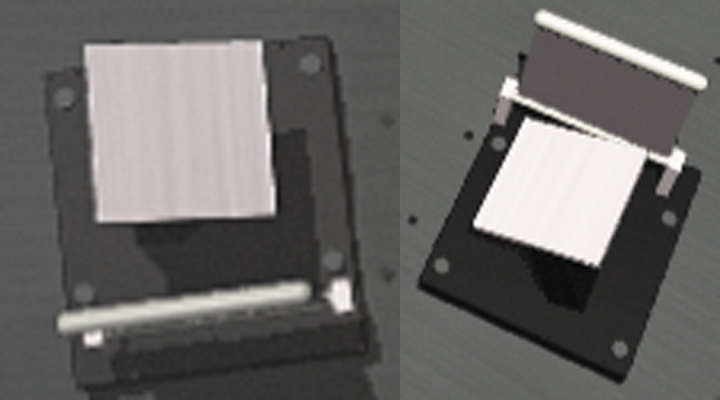

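View pics/c2.png

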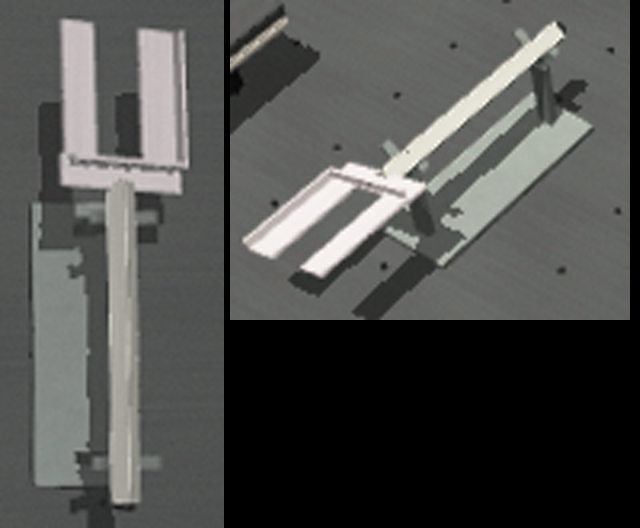

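Top crop: plate corners at crop (85,42),(262,40),(275,213),(97,221); dock foot corners, bar ends (65,322)/(305,290), lip tine on the right (toward -y). Only one plate is on a dock with a shutter. Fitting poses now.

```bash
python3 - <<'E'
from h import *
import pickle
from scipy.optimize import least_squares
T=pickle.load(open('top.pkl','rb'));S=pickle.load(open('scene.pkl','rb'))
tc=lambda p,o,s,sh=0:(np.array(p,float)-[sh,0])/s+o
Rz=lambda a:R.from_euler('z',a,degrees=True).as_matrix(); Ry=lambda a:R.from_euler('y',a,degrees=True).as_matrix(); Rx=lambda a:R.from_euler('x',a,degrees=True).as_matrix()
# dock: params x,y,yaw,shutter deg,plate dx,dy,dyaw
tp=tc([(85,42),(262,40),(275,213),(97,221)],[170,185],4.444); tf=tc([(45,73),(328,36),(370,350),(78,388)],[170,185],4.444); tb=tc([(65,322),(305,290)],[170,185],4.444)
sp=tc([(598,268),(474,227),(525,118),(648,150)],[345,255],3.2,400); sf=tc([(625,380),(417,287)],[345,255],3.2,400); sb=tc([(703,83),(540,17)],[345,255],3.2,400)
# image-left(top)=dock -x ; image-top = +y.  corners order: (-x,+y),(+x,+y),(+x,-y),(-x,-y)
def dock(p):
    x,y,w,a,dx,dy,dw=p; M=Rz(w); o=np.array([x,y,0])
    c=np.array([(-40,40,3),(40,40,3),(40,-40,3),(-40,-40,3)],float)
    pl=(c@Rz(dw).T+[dx,dy,3])@Ry(20).T+[0,0,100]
    ft=np.array([(-78,58,16),(62,58,16),(62,-98,16),(-78,-98,16)],float)
    b=np.array([(-55,0,90),(55,0,90)],float)@Rx(np.degrees(a)).T+[0,-75,50]
    f=lambda q:q@M.T+o
    return f(pl),f(ft),f(b)
def res(p):
    pl,ft,b=dock(p)
    return np.r_[(proj(T,pl)-tp).ravel(),(proj(T,ft)-tf).ravel(),(proj(T,b)-tb).ravel(),(proj(S,pl)-sp).ravel(),(proj(S,ft[:2][::-1])-sf[::-1][::-1]).ravel() if 0 else (proj(S,ft[[0,1]])-sf).ravel(),(proj(S,b[[0,1]])-sb).ravel()]
r0=np.array([620,240,-90,.1,0,0,0.])
s=least_squares(res,r0,loss='soft_l1'); print('dock',s.x.round(3)); print(res(s.x).round(1).reshape(-1,2).tolist())
# paddle
P=np.array([(-43,205,1.5),(-19,205,1.5),(18,205,1.5),(48,205,9),(-43,100,1.5),(48,100,1.5)],float)
tq=tc([(60,19),(93,26),(138,28),(186,32),(60,183),(181,193)],[450,190],3.2)
Q=np.array([(48,205,9),(18,205,1.5),(-19,205,1.5),(-43,205,1.5),(-43,100,1.5)],float)
sq=tc([(242,241),(274,258),(301,271),(322,277),(428,187)],[155,120],3.2,230)
def pad(p,q): return q@Ry(20).T@Rz(p[2]).T+[p[0],p[1],90]
he=np.array([0,-95,9.9])
def hend(p): return (he@Rz(p[2]).T+[p[0],p[1],90])[None]
th=tc([(125,505)],[450,190],3.2); sh=tc([(558,22)],[155,120],3.2,230)
def r2(p): return np.r_[(proj(T,pad(p,P))-tq).ravel(),(proj(S,pad(p,Q))-sq).ravel(),(proj(T,hend(p))-th).ravel(),(proj(S,hend(p))-sh).ravel()]
s=least_squares(r2,[550,-300,-90.],loss='soft_l1'); print('pad',s.x.round(2)); print(r2(s.x).round(1).reshape(-1,2).tolist())
for n,uv,z in(('tipbox',(397,165),38),('jar',(271,148),62),('pos',(315,357),70)): print(n,onz(T,[uv],z).round(0))
E
```

```text
dock [ 6.44737e+02  2.02714e+02 -8.32590e+01  3.96120e+01 -3.33000e-01
  6.12000e-01 -1.54300e+00]
[[-1.8, 0.2], [-1.5, -0.3], [-1.2, -0.0], [-1.7, 0.1], [-2.2, -1.0], [-1.8, -1.3], [-2.9, -0.2], [-2.7, -0.2], [13.7, 42.4], [11.6, 42.9], [-1.0, -1.2], [-1.6, -0.9], [-0.9, -0.3], [-1.1, 0.0], [-0.6, 0.1], [-0.8, -1.8], [-1.7, -0.3], [2.9, 1.2]]
pad [ 468.68 -346.09  -92.26]
[[-0.9, 0.1], [-1.5, -0.9], [-1.1, 0.4], [-2.3, -0.1], [0.1, 0.8], [-1.7, 0.4], [-0.5, -0.8], [-1.7, -1.0], [-0.9, -1.6], [-1.3, -1.1], [-1.7, -1.4], [-0.7, -0.1], [-1.0, -0.4]]
tipbox [[ 759. -185.   38.]]
jar [[792.  82.  62.]]
pos [[363.  -3.  70.]]
```

```bash
python3 - <<'E'
from h import *
import pickle
T=pickle.load(open('top.pkl','rb'));S=pickle.load(open('scene.pkl','rb'))
M=R.from_euler('z',-83.26,degrees=True).as_matrix(); o=np.array([644.7,202.7,0])
tb=np.array([(65,322),(305,290)])/4.444+[170,185]-.4; sb=(np.array([(703,83),(540,17)])-[400,0])/3.2+[345,255]-.35
for a in np.arange(-.1,.6,.1):
    b=(np.array([(-55,0,90),(55,0,90)],float)@R.from_euler('x',a).as_matrix().T+[0,-75,50])@M.T+o
    print(round(a,1),(proj(T,b)-tb).round(1).tolist(),(proj(S,b)-sb).round(1).tolist(),b.round().tolist())
st=env.get_state(); print(R.from_euler('xyz',st['eef_rot'],degrees=True).as_matrix().round(3))
E
```

```text
-0.1 [[-4.4, -8.1], [-1.1, -8.5]] [[-1.8, 8.6], [-5.2, 6.5]] [[573.0, 250.0, 140.0], [586.0, 140.0, 140.0]]
0.0 [[-4.0, -3.5], [-0.6, -3.8]] [[-0.3, 4.8], [-3.4, 2.8]] [[564.0, 249.0, 140.0], [577.0, 139.0, 140.0]]
0.1 [[-3.5, 1.3], [-0.0, 0.9]] [[1.1, 1.1], [-1.8, -0.6]] [[555.0, 247.0, 140.0], [568.0, 138.0, 140.0]]
0.2 [[-2.9, 6.0], [0.6, 5.7]] [[2.3, -2.2], [-0.2, -3.6]] [[546.0, 246.0, 138.0], [559.0, 137.0, 138.0]]
0.3 [[-2.1, 10.7], [1.3, 10.3]] [[3.4, -5.2], [1.2, -6.4]] [[537.0, 245.0, 136.0], [550.0, 136.0, 136.0]]
0.4 [[-1.3, 15.2], [2.0, 14.9]] [[4.4, -7.8], [2.5, -8.7]] [[529.0, 244.0, 133.0], [542.0, 135.0, 133.0]]
0.5 [[-0.4, 19.6], [2.8, 19.3]] [[5.1, -10.0], [3.7, -10.7]] [[521.0, 243.0, 129.0], [534.0, 134.0, 129.0]]
[[-0.001  0.23   0.973]
 [-0.002  0.973 -0.23 ]
 [-1.    -0.002 -0.   ]]
```

Dock_top ≈ (645,203), yaw −83°, shutter ≈ 0.1 rad; paddle grip ≈ (469,−346), yaw −92°; chuck ≈ (633,−54.5). Moving to behind the shutter bar with the jaws shut.

Emit:
{"method": "send_rows", "body": {"commands": [0,3.1,-29.9,52.5,-20,0,0,0,3.1,-29.9,52.5,-20,0,0,0,3.1,-29.9,52.5,-20,0,0,0,3.1,-29.9,52.5,-20,0,0,0,3.1,-29.9,52.5,-20,0,0,0,3.1,-29.9,52.5,-20,0,0,0,3.1,-29.9,52.5,-20,0,0,0,3.1,-29.9,52.5,-20,0,0,0,3.1,-29.9,52.5,-20,0,0,0,3.1,-29.9,52.5,-20,0,0,0,3.1,-29.9,52.5,-20,0,0,0,3.1,-29.9,52.5,-20,0,0], "force": 60}}

```text
t: 1.1
ee_pos: [507.5, 267.8, 204.9]
eef_rot: [-129.7, 89.9, -123.0]
wrist_force: [1.0, 1.2, -0.4]
grip_width: -0.0
```

```bash
cat >> h.py <<'E'
def row(target,rot=None,log=[]):
    """world target (mm) & 3x3 tool rotation -> row shift cm, rotvec deg"""
    st=env.get_state(); M=R.from_euler('xyz',st['eef_rot'],degrees=True); p=np.array(st['ee_pos'])
    s=M.inv().apply(np.array(target)-p)/10
    v=np.zeros(3) if rot is None else (M.inv()*R.from_matrix(rot)).as_rotvec(degrees=True)
    return np.r_[s,v].round(2)
def show():
    st=env.get_state(); M=R.from_euler('xyz',st['eef_rot'],degrees=True).as_matrix()
    print('t',round(st['t'],2),'q',np.round(st['joint_positions'],2).tolist(),'p',np.round(st['ee_pos'],1).tolist(),'A',M[:,0].round(3),'J',M[:,1].round(3),'F',np.round(st['wrist_force'],1),'w',round(st['grip_width'],1))
def frame(A,J):
    A=np.array(A,float);A/=np.linalg.norm(A);J=np.array(J,float);J-=A*(A@J);J/=np.linalg.norm(J);return np.c_[A,J,np.cross(A,J)]
E
python3 -c "
from h import *
show(); f=frame([0,0,-1],[-.117,.993,0]); print(row([587,195.5,150],f),row([587,195.5,131],f))"
```

```text
t 1.1 q [21.4, 11.63, -10.14, 68.35, -0.08, 14.69] p [507.5, 267.8, 204.9] A [-0.001 -0.002 -1.   ] J [-0.117  0.993 -0.002] F [ 1.   1.2 -0.4] w -0.0
[ 5.49 -8.1   7.06 -0.01 -0.09  0.11] [ 7.39 -8.09  7.06 -0.01 -0.09  0.11]
```

Emit:
{"method": "send_rows", "body": {"commands": [0,2,-8.1,7.1,0,0,0,0,2,-8.1,7.1,0,0,0,0,2,-8.1,7.1,0,0,0,0,7.3,-8.1,7.1,0,0,0,0,7.3,-8.1,7.1,0,0,0,0,7.3,-8.1,6.3,0,0,0,0,7.5,-8.1,5.4,0,0,0,0,7.8,-8.1,4.5,0,0,0,0,8.0,-8.1,3.6,0,0,0,0,8.3,-8.1,2.7,0,0,0,0,8.6,-8.1,1.8,0,0,0,0,9.0,-8.1,0.8,0,0,0]}}

```text
t: 2.1
ee_pos: [524.2, 188.5, 115.9]
eef_rot: [-72.3, 89.9, -65.6]
wrist_force: [1.0, 0.5, 0.8]
grip_width: 0.0
```

```bash
python3 -c "
from h import *
show(); d=grab('scene'); cv2.imwrite('pics/s1.png',cv2.resize(d['image'][200:400,300:500],None,fx=2.5,fy=2.5))
Md=R.from_euler('z',-83.26,degrees=True).as_matrix()
print('dock frame',Md.T@(np.array(env.get_state()['ee_pos'])-[644.7,202.7,0]))"
```

```text
t 2.1 q [13.18, 14.02, -18.63, 57.33, -0.1, 6.42] p [524.2, 188.5, 115.9] A [ 0.001 -0.002 -1.   ] J [-0.118  0.993 -0.002] F [1.  0.5 0.8] w 0.0
dock frame [   0.14305375 -124.72787906  114.50665838]
```

View pics/s1.png

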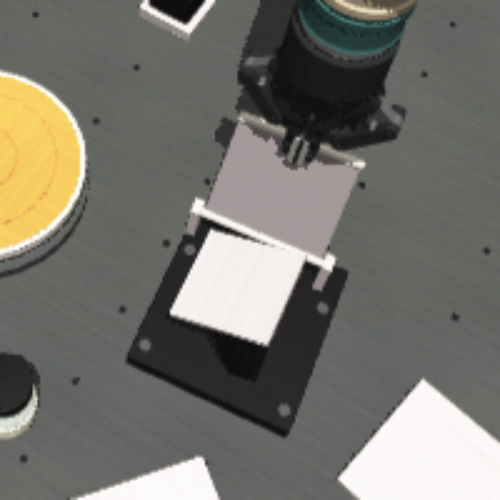

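Shutter pushed past 0.5 and falling open. Next: lift and go to the paddle's pre-grasp.

```bash
cat >> h.py <<'E'
def padgeo(yaw):
    c,s=np.cos(np.radians(yaw)),np.sin(np.radians(yaw)); return np.array([c,s,0]),np.array([-s,c,0])
def tool(yaw,roll):
    """tool frame for paddle yaw & roll (20=as in rest); grip on flats, body on -x side at roll 20"""
    px,py=padgeo(yaw); t=np.radians(roll-20-45)  # A tilt: -45 at rest -> towards px
    z=np.array([0,0,1.]); A=-np.sin(t)*px*1-np.cos(t)*z; J=-np.cos(t)*px*-1*-1+0; J=-(np.cos(t)*px-np.sin(t)*z)
    return frame(A,J)
E
python3 -c "
from h import *
f=tool(-92.26,20); print(f.round(3))
g=np.array([468.7,-346.1,90]); print(row([524,188.5,190]));print(row(g-81*f[:,0],f), row(g+19*f[:,0],f))"
```

```text
[[-0.028  0.028  0.999]
 [-0.707  0.707 -0.039]
 [-0.707 -0.707  0.   ]]
[-7.55  0.01  0.28  0.    0.    0.  ]
[ -3.13 -46.77 -10.59   8.66   3.3  -44.77] [  3.96 -53.73 -11.66   8.66   3.3  -44.77]
```

Emit:
{"method": "send_rows", "body": {"commands": [50,-7.5,0,0.3,0,0,0,50,-7.5,0,0.3,0,0,0,50,-3.1,-46.8,-10.6,8.7,3.3,-44.8,50,-3.1,-46.8,-10.6,8.7,3.3,-44.8,50,-3.1,-46.8,-10.6,8.7,3.3,-44.8,50,-3.1,-46.8,-10.6,8.7,3.3,-44.8,50,-3.1,-46.8,-10.6,8.7,3.3,-44.8,50,-3.1,-46.8,-10.6,8.7,3.3,-44.8,50,-3.1,-46.8,-10.6,8.7,3.3,-44.8,50,-3.1,-46.8,-10.6,8.7,3.3,-44.8,50,-3.1,-46.8,-10.6,8.7,3.3,-44.8,50,-3.1,-46.8,-10.6,8.7,3.3,-44.8]}}

```text
t: 3.15
ee_pos: [477.9, -225.3, 152.8]
eef_rot: [-89.9, 45.0, -92.2]
wrist_force: [0.4, -0.2, -0.7]
grip_width: 42.9
```

```bash
python3 -c "
from h import *
show(); d=grab('wrist'); cv2.imwrite('pics/w1.png',d['image'])
import pickle; pickle.dump(d,open('w1.pkl','wb'))
f=tool(-92.26,20);g=np.array([468.7,-346.1,90]); print(row(g-81*f[:,0],f), row(g+19*f[:,0],f))
px,py=padgeo(-92.26); print(proj(d,[g,g-95*py,g+105*py,g+82*py,g-70*py]).round())"
```

```text
t 3.15 q [-9.9, 9.33, -31.69, 41.3, -44.53, -10.83] p [477.9, -225.3, 152.8] A [-0.027 -0.707 -0.707] J [ 0.028  0.706 -0.708] F [ 0.4 -0.2 -0.7] w 42.9
[ 4.54 -3.65 -0.18 -0.3  -0.27  0.28] [14.54 -3.6  -0.14 -0.3  -0.27  0.28]
[[274. 231.]
 [268. 105.]
 [279. 344.]
 [278. 321.]
 [270. 141.]]
```

View pics/w1.png

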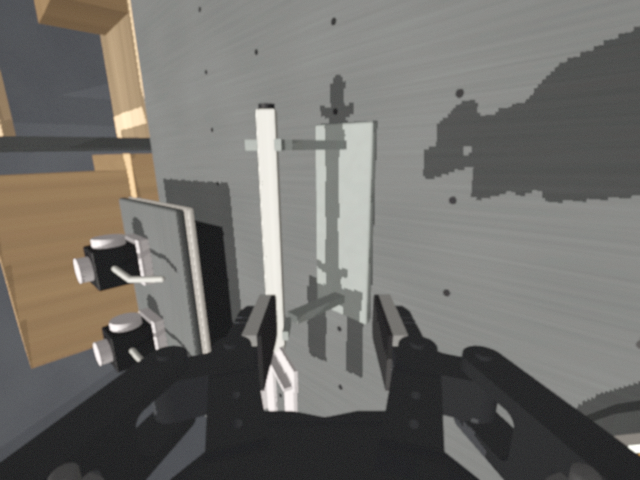

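Wrist view: handle end at (266,104), V posts at y≈145 and ≈300; prediction within 2 px. Descend and grip.

Emit:
{"method": "send_rows", "body": {"commands": [50,4.5,-3.7,-0.2,-0.3,-0.3,0.3,50,4.5,-3.7,-0.2,-0.3,-0.3,0.3,50,8,-3.7,-0.2,-0.3,-0.3,0.3,50,11.5,-3.7,-0.2,-0.3,-0.3,0.3,50,13.5,-3.7,-0.2,-0.3,-0.3,0.3,50,14.5,-3.7,-0.2,-0.3,-0.3,0.3,50,14.5,-3.7,-0.2,-0.3,-0.3,0.3,0,14.5,-3.7,-0.2,-0.3,-0.3,0.3,0,14.5,-3.7,-0.2,-0.3,-0.3,0.3,0,14.5,-3.7,-0.2,-0.3,-0.3,0.3,0,14.5,-3.7,-0.2,-0.3,-0.3,0.3,0,14.5,-3.7,-0.2,-0.3,-0.3,0.3], "force": 80}}

```text
t: 4.2
ee_pos: [468.4, -359.5, 78.9]
eef_rot: [-89.9, 45.0, -92.1]
wrist_force: [-0.7, 5.7, 6.1]
grip_width: 12.2
```

```bash
python3 -c "
from h import *
show(); d=grab('wrist'); cv2.imwrite('pics/w2.png',d['image'])
import pickle; pickle.dump(d,open('w2.pkl','wb'))
st=env.get_state();M=R.from_euler('xyz',st['eef_rot'],degrees=True).as_matrix();print('grasp pt',np.array(st['ee_pos'])-19*M[:,0])"
```

```text
t 4.2 q [-25.3, 15.48, -36.71, 16.25, -40.57, -31.14] p [468.4, -359.5, 78.9] A [-0.026 -0.707 -0.707] J [ 0.028  0.706 -0.708] F [-0.7  5.7  6.1] w 12.2
grasp pt [ 468.88082201 -346.06985807   92.28540413]
```

View pics/w2.png

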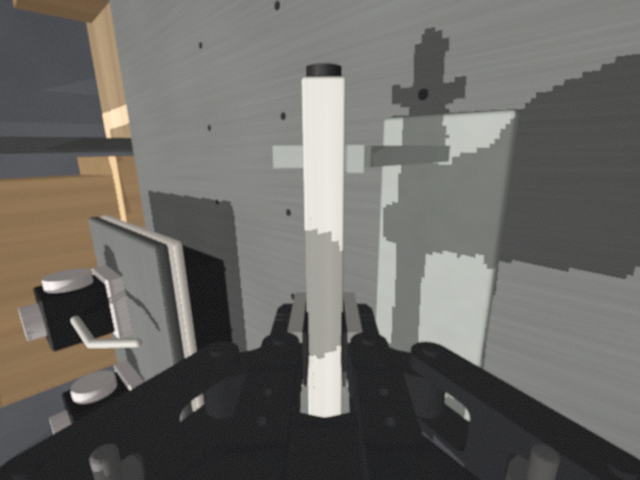

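Gripped (12 mm), handle aligned with the jaws. Lift out of the V, then carry to the dock front.

```bash
cat >> h.py <<'E'
DOCK=np.array([644.7,200.8,0]); DYAW=-83.26; DEPTH=15.7
def dk(p): return R.from_euler('z',DYAW,degrees=True).as_matrix()@np.array(p,float)+DOCK
def padrow(G,yaw,roll,yo=0.15):
    f=tool(yaw+yo,roll); return row(np.array(G)+DEPTH*f[:,0],f)
E
python3 -c "
from h import *
print('up',padrow([468.7,-348,150],-92.26,20)); G=dk([-2.2,-272,150]); print(G); print(padrow(G,DYAW,20),padrow((G+[468.7,-348,150])/2,-88,20))"
```

```text
up [-4.27 -4.22 -0.   -0.11  0.03  0.05]
[374.32160302 171.06176798 150.        ]
[-40.75  32.17 -11.22  -6.47  -6.34   0.06] [-22.51  13.97  -5.61  -3.12  -2.98   0.05]
```

Emit:
{"method": "send_rows", "body": {"commands": [0,-1.0,-1.0,0,0,0,0,0,-2.2,-2.2,0,0,0,0,0,-4.3,-4.2,0,0,0,0,0,-7.5,-1.2,-1,-0.5,-0.5,0,0,-11,2.3,-2,-1.5,-1.5,0,0,-15,6.3,-3,-2.5,-2.5,0,0,-19,10.3,-4.2,-3,-3,0,0,-23,14.4,-5.5,-3.5,-3.5,0,0,-27,18.4,-6.8,-4,-4,0,0,-31,22.4,-8,-4.5,-4.5,0,0,-35,26.4,-9.4,-5.5,-5.5,0,0,-38,29.4,-10.4,-6,-6,0]}}

```text
t: 5.25
ee_pos: [402.4, 12.8, 139.2]
eef_rot: [-89.8, 45.0, -83.5]
wrist_force: [0.7, -0.3, -2.3]
grip_width: 12.6
```

```bash
python3 -c "
from h import *
show(); print(padrow(dk([-2.2,-272,150]),DYAW,20),padrow(dk([-2.2,-272,93.9]),DYAW,20))"
```

```text
t 5.25 q [21.33, 9.58, -33.78, 60.99, -43.1, 20.71] p [402.4, 12.8, 139.2] A [ 0.08  -0.702 -0.707] J [-0.077  0.703 -0.707] F [ 0.7 -0.3 -2.3] w 12.6
[-10.53  10.58  -1.02  -0.46  -0.28  -0.02] [-6.56 14.55 -1.04 -0.46 -0.28 -0.02]
```

Emit:
{"method": "send_rows", "body": {"commands": [0,-3.5,3.5,-0.5,-0.5,-0.3,0,0,-7,7,-0.8,-0.5,-0.3,0,0,-10.5,10.6,-1,-0.5,-0.3,0,0,-10.5,10.6,-1,-0.5,-0.3,0,0,-8.8,12.3,-1,-0.5,-0.3,0,0,-6.6,14.5,-1,-0.5,-0.3,0,0,-6.6,14.5,-1,-0.5,-0.3,0,0,-6.6,14.5,-1,-0.5,-0.3,0]}}

```text
t: 5.92
ee_pos: [374.6, 159.3, 82.7]
eef_rot: [-90.3, 44.9, -83.3]
wrist_force: [0.9, 0.2, -1.0]
grip_width: 12.3
```

```bash
python3 - <<'E'
from h import *
import pickle
show()
f=lambda d,x,y,w,h,s:cv2.resize(d['image'][y:y+h,x:x+w],None,fx=s,fy=s,interpolation=cv2.INTER_CUBIC)
T=grab('top');S=grab('scene');pickle.dump((T,S),open('ts2.pkl','wb'))
a=f(T,170,180,100,150,4)
b=f(S,330,200,130,150,3.05)
o=np.zeros((600,800,3),np.uint8);o[:600,:400]=a;o[:b.shape[0],402:402+b.shape[1]]=b[:,:398]
cv2.imwrite('pics/i1.png',o)
E
```

```text
t 5.92 q [38.77, 22.82, -25.51, 69.7, -36.9, 41.23] p [374.6, 159.3, 82.7] A [ 0.083 -0.703 -0.706] J [-0.088  0.7   -0.708] F [ 0.9  0.2 -1. ] w 12.3
```

View pics/i1.png

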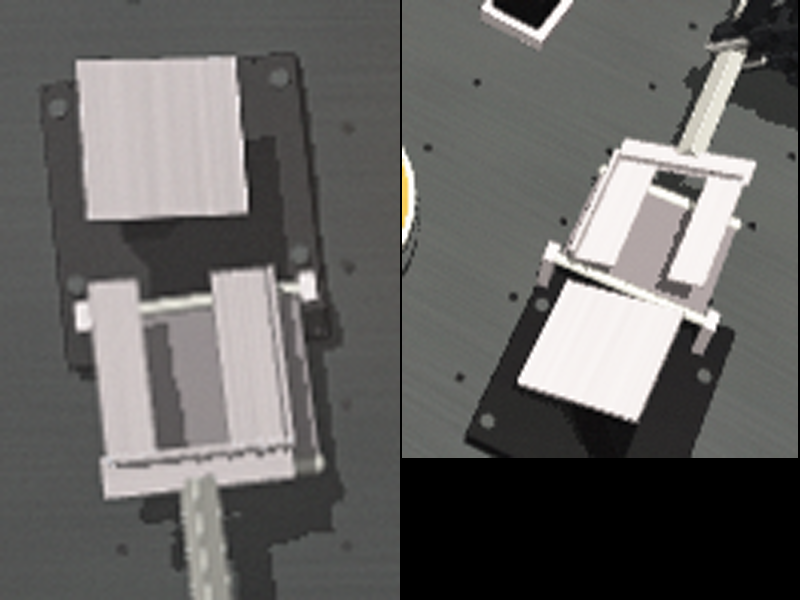

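```bash
python3 - <<'E'
from h import *
import pickle
from scipy.optimize import least_squares
T,S=pickle.load(open('ts2.pkl','rb'))
t=lambda p:(np.array(p,float)+.5)/4-.5+[170,180]; s=lambda p:(np.array(p,float)-[402,0]+.5)/3.05-.5+[330,200]
tf=t([(89,283),(137,281),(212,272),(272,266),(105,497),(293,476)]); F1=np.array([(-43,205,1.5),(-19,205,1.5),(18,205,1.5),(48,205,9),(-43,100,1.5),(48,100,1.5)],float)
sf=s([(708,285),(669,281),(612,266)]); F2=np.array([(-43,205,1.5),(-19,205,1.5),(18,205,1.5)],float)
tp=t([(76,60),(236,57),(247,213),(87,219)]); sp=s([(638,422),(518,381),(570,280),(683,318)])
sp=sp[[0,1,2,3]]
C=np.array([(-40,40,6),(40,40,6),(40,-40,6),(-40,-40,6)],float)
E=lambda a,v:R.from_euler(a,v,degrees=True).as_matrix()
st=env.get_state();M=R.from_euler('xyz',st['eef_rot'],degrees=True).as_matrix();G0=np.array(st['ee_pos'])-DEPTH*M[:,0]; print('G0',G0, 'tool yaw',np.degrees(np.arctan2(M[1,2],M[0,2]))-90)
def res(p,full=False):
    fx,fy,fz,fw,px,py,pw,a,b,c,d=p
    f=lambda q:q@E('y',20).T@E('z',fw).T+[fx,fy,fz]
    P=C@E('z',pw-DYAW).T@E('y',20).T@E('z',DYAW).T+[px,py,100]
    r=[proj(T,f(F1))-tf+[a,b],proj(T,P)-tp+[a,b],proj(S,f(F2))-sf+[c,d],proj(S,P)-sp+[c,d]]
    if full: [print(x.round(1).tolist()) for x in r]
    return np.r_[np.concatenate([x.ravel() for x in r])/.5,(p[:3]-G0)/1.5,np.array([a,b,c,d])/1.]
x=least_squares(res,np.r_[G0,DYAW,644,200,DYAW,0,0,0,0]).x; print(x.round(2)); res(x,1)
rel=E('z',DYAW).T@(x[:3]-np.r_[x[4:6],100]); print('fork G rel plate centre (dock axes)',rel.round(2))
E
```

```text
G0 [374.91958639 170.95001385  95.45475844] tool yaw -83.07794185436413
[ 3.7454e+02  1.7226e+02  9.4460e+01 -8.3360e+01  6.4545e+02  2.0228e+02
 -8.5550e+01  7.5000e-01  6.0000e-02  1.5100e+00  6.8000e-01]
[[-0.6, -0.1], [-0.4, -0.6], [-0.5, 0.1], [0.1, -0.2], [1.0, 0.2], [0.1, 0.3]]
[[0.1, -0.2], [0.2, 0.1], [0.2, 0.3], [-0.4, 0.2]]
[[-1.2, 0.5], [-0.2, -0.9], [1.0, -0.1]]
[[-0.5, 0.2], [-0.2, 0.7], [-0.1, 0.6], [0.9, -1.2]]
fork G rel plate centre (dock axes) [  -1.98 -272.57   -5.54]
```

Shutter is fully down; relative fit of fork vs plate: (−2.0, −272.6, −5.5) mm in dock axes — aligned. Inserting.

Emit:
{"method": "send_rows", "body": {"commands": [0,0.06,0.06,1,0,0,0,0,0.06,0.06,2.2,0,0,0,0,0.06,0.06,3.4,0,0,0,0,0.06,0.06,4.6,0,0,0,0,0.06,0.06,5.8,0,0,0,0,0.06,0.06,7,0,0,0,0,0.06,0.06,8.2,0,0,0,0,0.06,0.06,9.4,0,0,0,0,0.06,0.06,10.3,0,0,0,0,0.06,0.06,10.8,0,0,0,0,0.06,0.06,10.95,0,0,0,0,0.06,0.06,10.95,0,0,0]}}

```text
t: 7.02
ee_pos: [485.0, 173.1, 83.4]
eef_rot: [-90.0, 45.0, -83.1]
wrist_force: [-0.8, 0.1, -2.1]
grip_width: 12.3
```

```bash
python3 - <<'E'
from h import *
import pickle
show()
T=grab('top');S=grab('scene');pickle.dump((T,S),open('ts3.pkl','wb'))
f=lambda d,x,y,w,h,s:cv2.resize(d['image'][y:y+h,x:x+w],None,fx=s,fy=s,interpolation=cv2.INTER_CUBIC)
a=f(T,170,180,90,100,4); b=f(S,330,230,130,150,3)
o=np.zeros((450,760,3),np.uint8);o[:400,:360]=a;o[:450,362:752]=b
cv2.imwrite('pics/i2.png',o)
E
```

```text
t 7.02 q [33.14, 29.11, -14.23, 70.51, -39.35, 34.85] p [485.0, 173.1, 83.4] A [ 0.085 -0.702 -0.707] J [-0.085  0.702 -0.707] F [-0.8  0.1 -2.1] w 12.3
```

Emit:
{"method": "send_rows", "body": {"commands": [0,-0.1,-0.2,0,0,0,0,0,-0.15,-0.32,0,0,0,0,0,-0.2,-0.44,0,0,0,0,0,-0.27,-0.58,0,0,0,0,0,-0.37,-0.8,0,0,0,0,0,-0.5,-1.08,0,0,0,0,0,-0.63,-1.36,0,0,0,0,0,-0.9,-1.63,0,0,0,0,0,-1.5,-2.2,0,0,0,0,0,-2.3,-3,0,0,0,0,0,-3.1,-3.8,0,0,0,0,0,-3.5,-4.2,0,0,0]}}

```text
schema error: expected a multiple of 7 numbers
```

```bash
python3 - <<'E'
from h import *
import pickle
show()
T=grab('top');S=grab('scene');pickle.dump((T,S),open('ts4.pkl','wb'))
f=lambda d,x,y,w,h,s:cv2.resize(d['image'][y:y+h,x:x+w],None,fx=s,fy=s,interpolation=cv2.INTER_CUBIC)
a=f(T,170,180,90,100,4); b=f(S,330,230,130,150,3)
o=np.zeros((450,760,3),np.uint8);o[:400,:360]=a;o[:450,362:752]=b
cv2.imwrite('pics/i3.png',o)
E
```

```text
t 7.12 q [33.16, 29.07, -14.3, 70.51, -39.35, 34.86] p [484.3, 173.0, 83.4] A [ 0.085 -0.702 -0.707] J [-0.086  0.702 -0.707] F [-0.6  1.3 -2.4] w 12.1
```

View pics/i3.png

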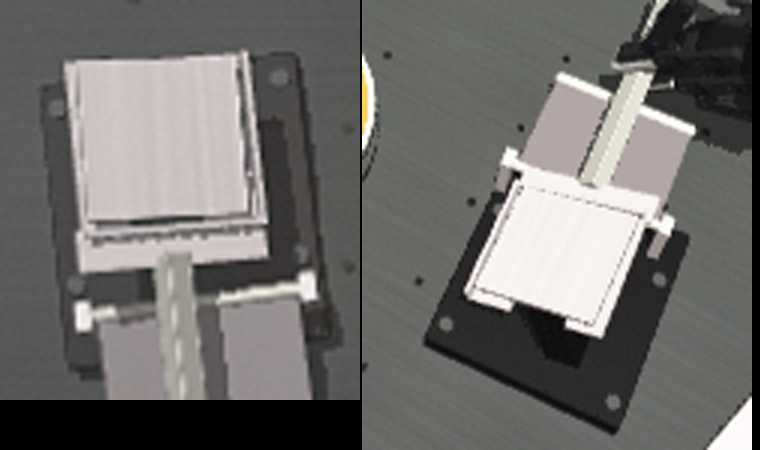

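Fork sits squarely under the plate, lip and stop clear of it (the lift call was refused, one number short). Lifting now.

Emit:
{"method": "send_rows", "body": {"commands": [0,-0.1,-0.2,0,0,0,0,0,-0.15,-0.32,0,0,0,0,0,-0.2,-0.44,0,0,0,0,0,-0.27,-0.58,0,0,0,0,0,-0.37,-0.8,0,0,0,0,0,-0.5,-1.08,0,0,0,0,0,-0.63,-1.36,0,0,0,0,0,-0.9,-1.63,0,0,0,0,0,-1.5,-2.2,0,0,0,0,0,-2.3,-3,0,0,0,0,0,-3.1,-3.8,0,0,0,0,0,-3.5,-4.2,0,0,0,0]}}

```text
t: 8.22
ee_pos: [485.8, 168.6, 140.2]
eef_rot: [-89.8, 45.0, -82.9]
wrist_force: [0.4, -0.4, -2.9]
grip_width: 12.4
```

```bash
python3 - <<'E'
from h import *
import pickle
show()
T=grab('top');S=grab('scene');pickle.dump((T,S),open('ts4.pkl','wb'))
# carry target: yaw -90, handle axis y=-55+87..., z
for z in (160,110):
  G=np.array([633-162,-55.5+85,z]); print(padrow(G,-90,20),padrow(G,-90,45))
E
```

```text
t 8.22 q [32.75, 24.99, -12.45, 75.95, -39.56, 34.34] p [485.8, 168.6, 140.2] A [ 0.087 -0.701 -0.708] J [-0.084  0.703 -0.707] F [ 0.4 -0.4 -2.9] w 12.4
[  9.76 -11.09  -3.3    4.71   4.92  -0.09] [  9.62 -10.43  -3.24   5.71   3.82  24.88]
[13.3  -7.56 -3.32  4.71  4.92 -0.09] [13.16 -6.9  -3.25  5.71  3.82 24.88]
```

Weight on the wrist rose to 2.9 N, so the plate is on the paddle. Carry to beside the chuck.

Emit:
{"method": "send_rows", "body": {"commands": [0,0.7,-0.8,-0.2,0.3,0.3,0,0,2,-2.2,-0.7,0.9,1,0,0,3.4,-3.9,-1.2,1.6,1.7,0,0,4.9,-5.5,-1.7,2.4,2.5,0,0,6.3,-7.2,-2.1,3.1,3.2,0,0,7.8,-8.9,-2.6,3.8,3.9,0,0,9,-10.2,-3,4.3,4.5,0,0,9.76,-11.1,-3.3,4.7,4.9,0,0,9.76,-11.1,-3.3,4.7,4.9,0,0,9.76,-11.1,-3.3,4.7,4.9,0]}}

```text
t: 9.15
ee_pos: [470.5, 17.7, 148.7]
eef_rot: [-90.0, 45.1, -89.9]
wrist_force: [-0.1, 0.5, -3.1]
grip_width: 12.4
```

```bash
python3 - <<'E'
from h import *
import pickle
show()
T=grab('top');S=grab('scene');pickle.dump((T,S),open('ts5.pkl','wb'))
G=np.array([471.6,29.5,100])
for r in (20,40): print(r,padrow(G,-90,r))
E
```

```text
t 9.15 q [18.27, 16.99, -22.63, 67.68, -42.1, 24.88] p [470.5, 17.7, 148.7] A [ 0.001 -0.706 -0.708] J [-0.001  0.708 -0.706] F [-0.1  0.5 -3.1] w 12.4
20 [ 4.27  4.2   0.05  0.02  0.03 -0.12]
40 [ 4.17  4.74  0.05  0.03  0.02 19.88]
```

Emit:
{"method": "send_rows", "body": {"commands": [0,0.4,0.4,0,0,0,0,0,1.3,1.3,0,0,0,0,0,2.3,2.3,0,0,0,2,0,3.3,3.5,0,0,0,6,0,4,4.4,0,0,0,11,0,4.2,4.6,0,0,0,14,0,4.2,4.6,0,0,0,15,0,4.2,4.6,0,0,0,15,0,4.2,4.6,0,0,0,15]}}

```text
t: 10.0
ee_pos: [471.3, 21.9, 86.7]
eef_rot: [-90.0, 60.1, -89.8]
wrist_force: [0.1, 0.3, -3.3]
grip_width: 12.5
```

```bash
python3 - <<'E'
from h import *
import pickle
show()
T=grab('top');S=grab('scene');pickle.dump((T,S),open('ts6.pkl','wb'))
G=np.array([471.6,29.5,100])
for r in list(range(42,110,7))+[110,110]: print(r,padrow(G,-90,r).tolist())
f=lambda d,x,y,w,h,s:cv2.resize(d['image'][y:y+h,x:x+w],None,fx=s,fy=s,interpolation=cv2.INTER_CUBIC)
a=f(T,270,160,130,150,3); b=f(S,230,180,130,150,3)
o=np.zeros((450,790,3),np.uint8);o[:450,:390]=a;o[:450,392:782]=b
cv2.imwrite('pics/i4.png',o)
E
```

```text
t 10.0 q [12.14, 14.37, -28.09, 54.32, -29.23, 13.72] p [471.3, 21.9, 86.7] A [ 0.002 -0.499 -0.867] J [-0.003  0.867 -0.499] F [ 0.1  0.3 -3.3] w 12.5
42 [0.03, 0.15, 0.03, 0.08, 0.04, 6.92]
49 [-0.01, 0.34, 0.03, 0.08, 0.03, 13.92]
56 [-0.06, 0.52, 0.03, 0.08, 0.03, 20.92]
63 [-0.14, 0.7, 0.03, 0.08, 0.02, 27.92]
70 [-0.24, 0.86, 0.03, 0.09, 0.02, 34.92]
77 [-0.36, 1.01, 0.03, 0.09, 0.01, 41.92]
84 [-0.5, 1.14, 0.03, 0.09, 0.01, 48.92]
91 [-0.65, 1.26, 0.03, 0.09, 0.0, 55.92]
98 [-0.82, 1.36, 0.03, 0.09, -0.0, 62.92]
105 [-0.99, 1.43, 0.03, 0.09, -0.01, 69.92]
110 [-1.12, 1.48, 0.03, 0.09, -0.01, 74.92]
110 [-1.12, 1.48, 0.03, 0.09, -0.01, 74.92]
```

View pics/i4.png

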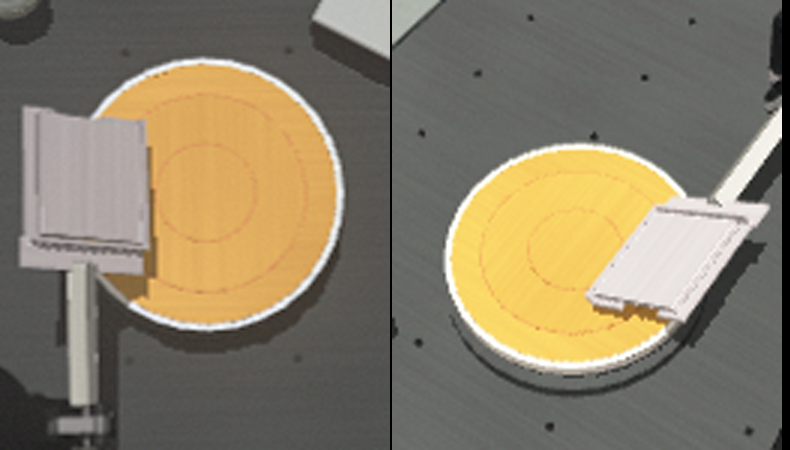

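Plate lies flat against the lip, in line with the chuck's centre. Quick roll now.

Emit:
{"method": "send_rows", "body": {"commands": [0,0.03,0.15,0,0,0,7,0,0,0.34,0,0,0,14,0,-0.06,0.52,0,0,0,21,0,-0.14,0.7,0,0,0,28,0,-0.24,0.86,0,0,0,35,0,-0.36,1.0,0,0,0,42,0,-0.5,1.14,0,0,0,49,0,-0.65,1.26,0,0,0,56,0,-0.82,1.36,0,0,0,63,0,-1,1.43,0,0,0,70,0,-1.12,1.48,0,0,0,75,0,-1.12,1.48,0,0,0,75]}}

```text
t: 11.1
ee_pos: [471.2, 38.5, 86.1]
eef_rot: [90.4, 44.9, 90.4]
wrist_force: [0.3, -0.7, -3.4]
grip_width: 12.6
```

```bash
python3 - <<'E'
from h import *
import pickle
show()
T=grab('top');S=grab('scene');pickle.dump((T,S),open('ts7.pkl','wb'))
f=lambda d,x,y,w,h,s:cv2.resize(d['image'][y:y+h,x:x+w],None,fx=s,fy=s,interpolation=cv2.INTER_CUBIC)
a=f(T,270,160,130,150,3); b=f(S,230,180,130,150,3)
o=np.zeros((450,790,3),np.uint8);o[:450,:390]=a;o[:450,392:782]=b
cv2.imwrite('pics/i5.png',o)
for n,d,z in(('T',T,46),('S',S,46)):
    h=cv2.cvtColor(d['image'],cv2.COLOR_BGR2HSV)
    # pixels within chuck disk (world z=46, within 90 of centre), not gold
    uv=np.array([(u,v) for v in range(150,340) for u in range(220,400)]); p=onz(d,uv,z)
    k=np.hypot(p[:,0]-633,p[:,1]+55)<88; q=uv[k]; hh=h[q[:,1],q[:,0]]
    ng=~((hh[:,0]>10)&(hh[:,0]<32)&(hh[:,1]>90))
    m=np.zeros((480,640),np.uint8); m[q[ng][:,1],q[ng][:,0]]=255
    for c in cv2.findContours(m,0,1)[0]:
        if cv2.contourArea(c)>200:
            w=onz(d,c.reshape(-1,2),z)[:,:2].astype(np.float32); print(n,cv2.contourArea(c),cv2.minAreaRect(w))
E
```

```text
t 11.1 q [-26.93, 21.6, -26.45, 66.69, 38.97, -35.8] p [471.2, 38.5, 86.1] A [-0.005  0.708 -0.706] J [0.002 0.706 0.708] F [ 0.3 -0.7 -3.4] w 12.6
T 1464.5 ((637.1917114257812, -9.104156494140625), (105.02791595458984, 82.04076385498047), 0.4268321096897125)
S 1199.5 ((614.6842041015625, -7.02728271484375), (119.329833984375, 79.38409423828125), 0.2843269109725952)
```

Emit:
{"method": "send_rows", "body": {"commands": [0,0,0,0,0,0,0,0,0,0,0,0,0,0,0,0,0,0,0,0,0,0,0,0,0,0,0,0,0,0,0,0,0,0,0,0,0,0,0,0,0,0]}}

```text
t: 11.7
ee_pos: [471.3, 40.3, 88.2]
eef_rot: [90.2, 45.1, 90.4]
wrist_force: [-0.4, 0.5, -1.5]
grip_width: 12.1
```

```bash
cat > lk.py <<'E'
from h import *
import pickle,sys
show()
T=grab('top');S=grab('scene');pickle.dump((T,S),open(sys.argv[1]+'.pkl','wb'))
f=lambda d,x,y,w,h,s:cv2.resize(d['image'][y:y+h,x:x+w],None,fx=s,fy=s,interpolation=cv2.INTER_CUBIC)
a=f(T,270,160,130,150,3); b=f(S,230,180,130,150,3)
o=np.zeros((450,790,3),np.uint8);o[:450,:390]=a;o[:450,392:782]=b
cv2.imwrite('pics/'+sys.argv[1]+'.png',o)
for n,d,z in(('T',T,46),('S',S,46)):
    h=cv2.cvtColor(d['image'],cv2.COLOR_BGR2HSV)
    uv=np.array([(u,v) for v in range(150,340) for u in range(220,400)]); p=onz(d,uv,z)
    k=np.hypot(p[:,0]-633,p[:,1]+55)<88; q=uv[k]; hh=h[q[:,1],q[:,0]]
    ng=~((hh[:,0]>10)&(hh[:,0]<32)&(hh[:,1]>90))
    m=np.zeros((480,640),np.uint8); m[q[ng][:,1],q[ng][:,0]]=255
    for c in cv2.findContours(m,0,1)[0]:
        if cv2.contourArea(c)>200:
            w=onz(d,c.reshape(-1,2),z)[:,:2].astype(np.float32); print(n,cv2.contourArea(c),cv2.minAreaRect(w))
E
python3 lk.py i6
```

```text
t 11.7 q [-26.66, 21.22, -26.53, 66.61, 38.94, -35.62] p [471.3, 40.3, 88.2] A [-0.005  0.706 -0.709] J [-0.002  0.709  0.706] F [-0.4  0.5 -1.5] w 12.1
T 1436.5 ((635.1131591796875, -10.059467315673828), (100.76615142822266, 80.16117095947266), 0.4268321394920349)
S 1195.0 ((614.6842041015625, -7.02728271484375), (119.329833984375, 79.38409423828125), 0.2843269109725952)
```

View pics/i6.png

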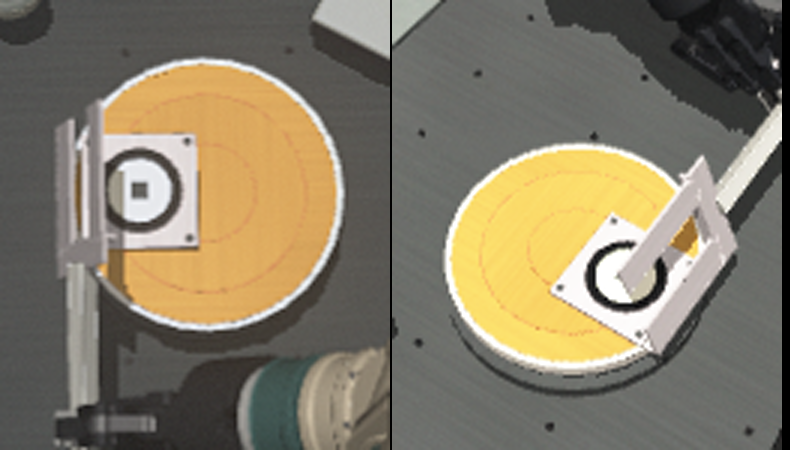

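Plate has turned over (ring face up) and lies flat, but centred only ~40 mm from the axis: ring centre at crop (139,190) vs chuck centre (204,193). I'll measure and push it along with the paddle's lip.

```bash
python3 - <<'E'
from h import *
import pickle
T,S=pickle.load(open('i6.pkl','rb'))
t=lambda p:(np.array(p,float)+.5)/3-.5+[270,160]; s=lambda p:(np.array(p,float)-[392,0]+.5)/3-.5+[230,180]
print('ring T',onz(T,t([(139.5,190.5)]),46).round(1),'S',onz(S,s([(627,275.5)]),46).round(1))
print('T corners',onz(T,t([(197,135),(199,248),(105,248)]),46).round(1).tolist())
print('S corners',onz(S,s([(612,213),(551,287),(652,352)]),46).round(1).tolist())
print('ring circle T',[ (x.round(1)) for x in onz(T,t([(139,148),(139,231),(182,190)]),46)])
st=env.get_state();M=R.from_euler('xyz',st['eef_rot'],degrees=True).as_matrix();print('G',np.array(st['ee_pos'])-DEPTH*M[:,0])
E
```

```text
ring T [[633.9 -10.1  46. ]] S [[632.2  -6.3  46. ]]
T corners [[672.4, -50.6, 46.0], [593.3, -50.3, 46.0], [594.2, 14.2, 46.0]]
S corners [[593.9, -45.8, 46.0], [670.3, -46.6, 46.0], [673.3, 42.6, 46.0]]
ring circle T [array([663.7, -10.2,  46. ]), array([605.7,  -9.3,  46. ]), array([633.8, -39.4,  46. ])]
G [471.3618401   29.05762013  99.08624909]
```

Emit:
{"method": "send_rows", "body": {"commands": [0,0.28,0.28,0,0,0,0,0,0.28,0.28,0,0,0,0,0,0.45,0.11,0,0,0,0,0,0.6,-0.04,0,0,0,0,0,0.75,-0.18,0,0,0,0,0,0.85,-0.28,0,0,0,0,0,0.85,-0.28,0,0,0,0,0,0.85,-0.28,0,0,0,0]}}

```text
t: 12.47
ee_pos: [471.1, 44.2, 79.8]
eef_rot: [90.2, 45.1, 90.4]
wrist_force: [0.2, -0.1, -2.4]
grip_width: 12.2
```

```bash
python3 - <<'E'
from h import *
show()
st=env.get_state();M=R.from_euler('xyz',st['eef_rot'],degrees=True).as_matrix();G=np.array(st['ee_pos'])-DEPTH*M[:,0];print('G',G,'lip z',G[2]-48.2)
for y in (10,-20,-25): print(padrow([471.4,y,91],-90,110))
E
```

```text
t 12.47 q [-26.28, 21.78, -27.05, 65.28, 39.11, -35.14] p [471.1, 44.2, 79.8] A [-0.005  0.706 -0.708] J [-0.001  0.708  0.706] F [ 0.2 -0.1 -2.4] w 12.2
G [471.22261276  33.0676539   90.92126271] lip z 42.721262705775885
[-1.63 -1.63  0.01 -0.04 -0.17  0.09]
[-3.75 -3.75 -0.   -0.04 -0.17  0.09]
[-4.11 -4.1  -0.   -0.04 -0.17  0.09]
```

Emit:
{"method": "send_rows", "body": {"commands": [0,-0.3,-0.3,0,0,0,0,0,-0.65,-0.65,0,0,0,0,0,-1.0,-1.0,0,0,0,0,0,-1.35,-1.35,0,0,0,0,0,-1.7,-1.7,0,0,0,0,0,-2.05,-2.05,0,0,0,0,0,-2.4,-2.4,0,0,0,0,0,-2.75,-2.75,0,0,0,0,0,-3.1,-3.1,0,0,0,0,0,-3.45,-3.45,0,0,0,0,0,-3.75,-3.75,0,0,0,0,0,-3.9,-3.9,0,0,0,0]}}

```text
t: 13.47
ee_pos: [471.6, -11.7, 79.9]
eef_rot: [90.2, 45.1, 90.4]
wrist_force: [-0.4, 0.9, -3.0]
grip_width: 12.2
```

```bash
python3 - <<'E'
from h import *
import pickle
show()
st=env.get_state();M=R.from_euler('xyz',st['eef_rot'],degrees=True).as_matrix();G=np.array(st['ee_pos'])-DEPTH*M[:,0];print('G',G)
T=grab('top');S=grab('scene');pickle.dump((T,S),open('i7.pkl','wb'))
for n,d in(('T',T),('S',S)):
    # dark ring pixels near the chuck
    g=d['image'].max(2); uv=np.array([(u,v) for v in range(150,340) for u in range(220,400)]); p=onz(d,uv,46)
    k=(np.hypot(p[:,0]-633,p[:,1]+40)<75)&(g[uv[:,1],uv[:,0]]<70); q=p[k]; print(n,k.sum(),q[:,:2].min(0),q[:,:2].max(0),q[:,:2].mean(0))
    (c,r)=cv2.minEnclosingCircle(q[:,:2].astype(np.float32)); print(c,r)
E
```

```text
t 13.47 q [-31.79, 24.16, -23.65, 70.13, 36.7, -41.39] p [471.6, -11.7, 79.9] A [-0.004  0.706 -0.708] J [-0.001  0.708  0.706] F [-0.4  0.9 -3. ] w 12.2
G [471.66620032 -22.79081815  90.99489319]
T 19 [608.59001535 -78.53927034] [663.19127022 -44.43462304] [629.28955257 -54.46489894]
(635.0106201171875, -54.865234375) 28.34994888305664
S 131 [604.90752921 -81.9771588 ] [661.18577173 -26.20049026] [637.08272347 -51.33587512]
(632.8406982421875, -53.54885482788086) 28.978492736816406
```

Plate centre now within ~1.5 mm of the chuck centre in both cameras. Back off, lift and return the paddle.

```bash
python3 - <<'E'
from h import *
f=tool(-92.1,20); p=np.array([468.4,-359.5,78.9])
print(f.round(3)); print(row(p+[0,0,60],f)); 
print(row([471.6,3,80]),row([471.6,3,160])); print(row([471.6,-100,165],tool(-90,70)))
E
```

```text
[[-0.026  0.026  0.999]
 [-0.707  0.707 -0.037]
 [-0.707 -0.707  0.   ]]
[-28.74 -20.48  -0.46   2.56  -0.16 -89.88]
[1.01 1.04 0.   0.   0.   0.  ] [-4.65  6.69 -0.02  0.    0.    0.  ]
[-12.28  -0.25  -0.06   0.13  -0.23 -39.89]
```

Emit:
{"method": "send_rows", "body": {"commands": [0,1,1,0,0,0,0,0,1,1,0,0,0,0,0,-1.8,3.9,0,0,0,0,0,-4.65,6.7,0,0,0,0,0,-4.65,6.7,0,0,0,0,0,-6.5,5.5,0,0,0,-7,0,-8.5,3.5,0,0,0,-14,0,-10.5,1.5,0,0,0,-21,0,-12.5,-0.5,0,0,0,-28,0,-14.5,-2.5,0,0,0,-35,0,-16.5,-5,0,0,0,-42,0,-18.5,-7.5,0,0,0,-49]}}

```text
t: 14.57
ee_pos: [473.0, -196.8, 159.2]
eef_rot: [-90.5, 85.5, -90.2]
wrist_force: [0.4, -0.2, -1.9]
grip_width: 12.5
```

```bash
python3 - <<'E'
from h import *
show()
f=tool(-92.1,20); p=np.array([468.4,-359.5,78.9])
print(row(p+[0,0,60],f),row(p+[0,0,25],f)) 
E
```

```text
t 14.57 q [-27.56, 6.25, -22.49, 59.21, -3.96, -27.85] p [473.0, -196.8, 159.2] A [-0.    -0.078 -0.997] J [-0.004  0.997 -0.078] F [ 0.4 -0.2 -1.9] w 12.5
[  3.29 -16.06  -0.52   2.17   0.96 -40.53] [  6.78 -15.79  -0.52   2.17   0.96 -40.53]
```

Emit:
{"method": "send_rows", "body": {"commands": [0,1,-3.5,-0.2,0.5,0.2,-7,0,1.5,-7,-0.3,1,0.4,-14,0,2,-10,-0.4,1.4,0.6,-21,0,2.5,-13,-0.5,1.8,0.8,-28,0,3,-15,-0.5,2.1,0.9,-35,0,3.3,-16.06,-0.5,2.2,1,-40.5,0,3.3,-16.06,-0.5,2.2,1,-40.5,0,3.3,-16.06,-0.5,2.2,1,-40.5,0,3.3,-16.06,-0.5,2.2,1,-40.5,0,3.3,-16.06,-0.5,2.2,1,-40.5]}}

```text
t: 15.4
ee_pos: [469.7, -359.9, 140.1]
eef_rot: [-89.9, 45.1, -92.0]
wrist_force: [0.9, 0.1, -1.7]
grip_width: 12.4
```

```bash
python3 - <<'E'
from h import *
show()
f=tool(-92.1,20); p=np.array([468.4,-359.5,78.9])
for z in (60,20,0): print(z,row(p+[0,0,z],f)) 
E
```

```text
t 15.4 q [-25.32, 10.02, -33.68, 24.77, -40.44, -31.15] p [469.7, -359.9, 140.1] A [-0.025 -0.706 -0.708] J [ 0.028  0.707 -0.706] F [ 0.9  0.1 -1.7] w 12.4
60 [ 0.06  0.11 -0.14 -0.1   0.05 -0.07]
20 [ 2.89  2.93 -0.14 -0.1   0.05 -0.07]
0 [ 4.31  4.34 -0.15 -0.1   0.05 -0.07]
```

Emit:
{"method": "send_rows", "body": {"commands": [0,0.7,0.75,-0.15,-0.1,0,0,0,1.8,1.85,-0.15,-0.1,0,0,0,2.9,2.95,-0.15,-0.1,0,0,0,3.5,3.55,-0.15,-0.1,0,0,0,3.9,3.95,-0.15,-0.1,0,0,0,4.15,4.2,-0.15,-0.1,0,0,0,4.25,4.3,-0.15,-0.1,0,0,0,4.25,4.3,-0.15,-0.1,0,0]}}

```text
t: 16.07
ee_pos: [468.7, -359.6, 79.8]
eef_rot: [-89.9, 45.1, -92.0]
wrist_force: [0.0, -0.7, -2.4]
grip_width: 12.0
```

```bash
python3 - <<'E'
from h import *
show()
f=tool(-92.1,20); p=np.array([468.4,-359.5,78.9])
print(row(p,f)) 
E
```

```text
t 16.07 q [-25.35, 15.36, -36.63, 16.44, -40.43, -31.27] p [468.7, -359.6, 79.8] A [-0.025 -0.706 -0.708] J [ 0.026  0.707 -0.706] F [ 0.  -0.7 -2.4] w 12.0
[ 0.06  0.07 -0.03 -0.02  0.06 -0.06]
```

Emit:
{"method": "send_rows", "body": {"commands": [0,0.06,0.07,-0.03,0,0,0,0,0.1,0.11,-0.03,0,0,0,0,0.1,0.11,-0.03,0,0,0,50,0.1,0.11,-0.03,0,0,0,50,0.1,0.11,-0.03,0,0,0,50,0.1,0.11,-0.03,0,0,0,50,0.1,0.11,-0.03,0,0,0,50,-1,0.11,-0.03,0,0,0,50,-3,0.11,-0.03,0,0,0,50,-6,0.11,-0.03,0,0,0,50,-10,0.11,-0.03,0,0,0,50,-12,0.11,-0.03,0,0,0]}}

```text
t: 17.07
ee_pos: [472.4, -273.0, 166.9]
eef_rot: [-89.7, 45.0, -91.8]
wrist_force: [0.7, 0.5, 1.3]
grip_width: 42.4
```

```bash
python3 - <<'E'
from h import *
import pickle
show()
T=grab('top');S=grab('scene');pickle.dump((T,S),open('i8.pkl','wb'))
T0=pickle.load(open('top.pkl','rb'));S0=pickle.load(open('scene.pkl','rb'))
def al(a,b,x,y,w,h):
    A=cv2.cvtColor(a['image'][y:y+h,x:x+w],6).astype(np.float32);B=cv2.cvtColor(b['image'][y:y+h,x:x+w],6).astype(np.float32)
    return cv2.phaseCorrelate(A,B),np.abs(A-B).mean().round(1)
print('paddle fork T',al(T0,T,460,190,55,60),'handle T',al(T0,T,470,250,35,105)); print('fork S',al(S0,S,155,160,65,50))
f=tool(DYAW,20)
E
```

```text
t 17.07 q [-15.65, 7.2, -32.42, 36.93, -43.36, -18.89] p [472.4, -273.0, 166.9] A [-0.022 -0.707 -0.707] J [ 0.028  0.707 -0.707] F [0.7 0.5 1.3] w 42.4
paddle fork T (((-0.04040639698868276, -0.3129292079189945), 0.9706897438897026), np.float32(4.9)) handle T (((0.1154423101481612, -0.1673274829571838), 0.8073757094610866), np.float32(5.6))
fork S (((-0.0876870991681784, 0.11394366937264166), 0.9916232988569471), np.float32(6.6))
```

Paddle is back as it lay (≤0.3 px shift in both views). Now to the shutter: approach with shut jaws under the bar.

```bash
cat >> h.py <<'E'
DOCK=np.array([644.9,201.5,0])
def shut(a,p,cl=0,back=0):
    a,p=np.radians(a),np.radians(p); M=R.from_euler('z',DYAW,degrees=True).as_matrix()
    A=np.array([0,np.cos(p),-np.sin(p)]);n=np.array([0,np.sin(p),np.cos(p)])
    bar=np.array([0,-75-90*np.sin(a),50+90*np.cos(a)]); T=bar+(8-back)*A-(16+cl)*n
    return M@T+DOCK, frame(M@A,M@[-1,0,0])
E
python3 - <<'E'
from h import *
show()
for b in (110,60,0):
  T,f=shut(97.4,40,4,b); print(b,T.round(),row(T,f))
T,f=shut(97.4,40,4,110); print(row([T[0],T[1],180],f))
E
```

```text
t 17.17 q [-15.64, 7.19, -32.37, 36.68, -43.33, -19.05] p [474.3, -273.3, 167.6] A [-0.018 -0.707 -0.707] J [ 0.029  0.706 -0.708] F [ 0.3 -1.  -0.5] w 42.6
110 [391. 172.  89.] [-25.74  36.75  -9.82  11.84 -50.23  45.86]
60 [429. 176.  57.] [-23.86  39.45  -6.05  11.84 -50.23  45.86]
0 [475. 181.  18.] [-21.6   42.69  -1.54  11.84 -50.23  45.86]
[-32.2   30.29  -9.75  11.84 -50.23  45.86]
```

Emit:
{"method": "send_rows", "body": {"commands": [0,-3,2,-0.8,1,-4.5,4,0,-6,5,-1.6,2,-9,8,0,-9,8,-2.5,3,-13.5,12,0,-12,10.8,-3.4,4,-18,16,0,-15,13.6,-4.3,5,-22.5,20,0,-18,16.4,-5.2,6,-27,24,0,-21,19.2,-6.1,7.5,-31.5,28,0,-24,22,-7,9,-36,32,0,-27,25,-7.9,10,-40.5,36,0,-30,27.8,-8.8,11,-45,40,0,-32.2,30.3,-9.7,11.8,-50.2,45.9,0,-32.2,30.3,-9.7,11.8,-50.2,45.9]}}

```text
t: 18.17
ee_pos: [399.0, 186.3, 197.7]
eef_rot: [0.1, 40.8, 7.2]
wrist_force: [0.2, -0.7, 0.8]
grip_width: 0.2
```

```bash
python3 - <<'E'
from h import *
show()
for b in (110,60,0):
  T,f=shut(97.4,40,4,b); print(b,T.round(),row(T,f))
E
```

```text
t 18.17 q [25.74, -28.82, -61.62, 9.47, -13.9, 12.41] p [399.0, 186.3, 197.7] A [ 0.751  0.096 -0.653] J [-0.125  0.992  0.001] F [ 0.2 -0.7  0.8] w 0.2
110 [391. 172.  89.] [ 6.41 -1.38 -8.87  0.24 -0.76 -0.39]
60 [429. 176.  57.] [11.41 -1.42 -8.8   0.24 -0.76 -0.39]
0 [475. 181.  18.] [17.41 -1.46 -8.72  0.24 -0.76 -0.39]
```

j3 is nearly at its limit; I'll fit a quick kinematic model from the logged poses to see which pitches are reachable.

```bash
cat > kin.py <<'E'
from h import *
from scipy.optimize import least_squares
D=[([70.795,15.837,-1.513,72.651,0,84.076],[143.588,608.28,231.313]),
([21.4,11.63,-10.14,68.35,-0.08,14.69],[507.5,267.8,204.9]),([13.18,14.02,-18.63,57.33,-0.1,6.42],[524.2,188.5,115.9]),
([-9.9,9.33,-31.69,41.3,-44.53,-10.83],[477.9,-225.3,152.8]),([-25.3,15.48,-36.71,16.25,-40.57,-31.14],[468.4,-359.5,78.9]),
([21.33,9.58,-33.78,60.99,-43.1,20.71],[402.4,12.8,139.2]),([38.77,22.82,-25.51,69.7,-36.9,41.23],[374.6,159.3,82.7]),
([33.14,29.11,-14.23,70.51,-39.35,34.85],[485,173.1,83.4]),([32.75,24.99,-12.45,75.95,-39.56,34.34],[485.8,168.6,140.2]),
([18.27,16.99,-22.63,67.68,-42.1,24.88],[470.5,17.7,148.7]),([12.14,14.37,-28.09,54.32,-29.23,13.72],[471.3,21.9,86.7]),
([-26.93,21.6,-26.45,66.69,38.97,-35.8],[471.2,38.5,86.1]),([-31.79,24.16,-23.65,70.13,36.7,-41.39],[471.6,-11.7,79.9]),
([-27.56,6.25,-22.49,59.21,-3.96,-27.85],[473,-196.8,159.2]),([25.74,-28.82,-61.62,9.47,-13.9,12.41],[399,186.3,197.7])]
def fk(q,P):
    q=np.radians(q); h,r0,l2,c2,l3,c3,u,v,d,L=P
    a=q[1]+c2; b=q[1]-q[2]+c3; th=q[1]-q[2]+q[3]
    t=np.array([np.cos(th),-np.sin(th)]); n=np.array([np.sin(th),np.cos(th)])
    w=np.array([r0,h])+l2*np.array([np.sin(a),np.cos(a)])+l3*np.array([np.sin(b),np.cos(b)])+u*t+v*n
    p=w+L*np.cos(q[4])*t; lat=d+L*np.sin(q[4])
    c,s=np.cos(q[0]),np.sin(q[0])
    A=np.cos(q[4])*t; A3=np.array([A[0]*c-np.sin(q[4])*s,A[0]*s+np.sin(q[4])*c,A[1]])
    return np.array([p[0]*c-lat*s,p[0]*s+lat*c,p[1]]),A3
def res(P): return np.concatenate([fk(q,P)[0]-p for q,p in D])
P=least_squares(res,[250,0,300,0.1,300,1.5,100,0,64,250],loss='soft_l1').x
LO=np.array([-178.77,-48.84,-61.69,-111.58,-90]);HI=np.array([178.77,107.48,71.31,123.2,87.43])
def ik(T,A,q0):
    f=lambda q:np.r_[fk(np.r_[q,0],P)[0]-T,200*(fk(np.r_[q,0],P)[1]-A)]
    s=least_squares(f,np.clip(q0[:5],LO+.1,HI-.1),bounds=(LO,HI)); return s.x,np.abs(s.fun).max()
if __name__=='__main__':
    print(P.round(2),res(P).round(1).tolist())
    for a,p,cl,b in [(97.4,40,4,110),(97.4,40,4,60),(97.4,40,4,0),(97.4,50,4,60),(97.4,50,4,0),(97.4,60,4,60),(97.4,60,4,0),(60,60,0,0),(40,70,0,0),(20,80,0,0),(0,90,0,0)]:
        T,f=shut(a,p,cl,b); q,e=ik(T,f[:,0],np.array([25,-10,-40,20,-14.])); print(a,p,cl,b,q.round(1).tolist(),round(e,1))
E
python3 kin.py
```

```text
[ 2.2949e+02  5.0000e-02  5.4824e+02  4.3980e+01  4.9027e+02 -1.3041e+02
  1.0220e+02  5.0000e-02  6.4510e+01  2.9123e+02] [-0.0, 0.0, 0.0, -0.0, -0.1, -0.0, 0.0, -0.0, 0.0, 0.0, 0.0, 0.1, -0.0, -0.0, -0.0, 0.0, -0.0, 0.0, -0.0, 0.0, 0.0, -0.0, 0.0, -0.0, 0.0, 0.1, 0.0, -0.0, -0.1, -0.0, -0.0, -0.0, -0.0, -0.0, -0.1, -0.0, 0.0, 0.1, -0.0, 0.0, 0.0, -0.0, 0.0, 0.0, -0.0]
97.4 40 4 110 [28.1, -12.3, -61.7, 3.7, -18.5] 23.1
97.4 40 4 60 [24.9, -2.3, -61.7, -8.0, -16.1] 21.5
97.4 40 4 0 [21.4, 10.1, -61.7, -23.8, -13.1] 16.1
97.4 50 4 60 [19.7, -5.5, -61.7, -3.7, -8.6] 4.1
97.4 50 4 0 [17.8, 6.9, -61.7, -17.7, -7.2] 0.8
97.4 60 4 60 [17.4, -5.7, -54.7, 11.4, -5.3] 0.0
97.4 60 4 0 [16.6, 4.5, -54.7, 1.1, -4.9] 0.0
60 60 0 0 [16.2, -1.7, -50.0, 12.0, -4.7] 0.0
40 70 0 0 [14.8, 1.2, -38.5, 30.5, -2.7] 0.0
20 80 0 0 [13.6, 7.6, -26.4, 46.1, -1.2] 0.0
0 90 0 0 [12.7, 15.9, -13.9, 60.2, -0.0] 0.0
```

```bash
cat >> kin.py <<'E'
def side(a,k,p=45,cl=0,back=0,xo=-55,D=20.3):
    a=np.radians(a);p=np.radians(p);M=R.from_euler('z',DYAW,degrees=True).as_matrix()
    A=np.array([np.cos(p),0,-np.sin(p)])
    c=np.array([xo,-75-90*np.sin(a)-D*np.cos(a),50+90*np.cos(a)-D*np.sin(a)-cl])
    return M@(c+(k-back)*A)+DOCK, frame(M@A,M@[0,-1,0])
PLAN=[(97.4,0,4,80),(97.4,0,4,0),(97.4,0,0,0),(85,10,0,0),(70,20,0,0),(50,20,0,0),(30,20,0,0),(15,20,0,0),(0,20,0,0),(-6,20,0,0)]
E
python3 - <<'E'
import kin; from kin import *
show(); q=np.array([25,10,-30,60,-40.])
for p in (45,35):
  for c in PLAN:
    T,f=side(*c[:2],p,*c[2:]); q,e=ik(T,f[:,0],q); print(p,c,T.round(),q.round(1).tolist(),round(e,1))
T,f=side(97.4,0,45,4,80); print('J',f[:,1],row(T,f)); print(row([T[0],T[1],200],f)); f2=f.copy();f2[:,1:]*=-1; print('alt',row(T,f2))
E
```

```text
t 18.17 q [25.74, -28.82, -61.62, 9.47, -13.9, 12.41] p [399.0, 186.3, 197.7] A [ 0.751  0.096 -0.653] J [-0.125  0.992  0.001] F [ 0.2 -0.7  0.8] w 0.2
45 (97.4, 0, 4, 80) [471. 293.  71.] [42.5, 37.1, -2.5, 80.7, -35.0] 0.0
45 (97.4, 0, 4, 0) [478. 237.  14.] [38.4, 37.8, -9.8, 70.1, -37.0] 0.0
45 (97.4, 0, 0, 0) [478. 237.  18.] [38.4, 37.5, -9.7, 70.5, -37.0] 0.0
45 (85, 10, 0, 0) [474. 230.  31.] [38.1, 35.9, -10.7, 70.8, -37.2] 0.0
45 (70, 20, 0, 0) [475. 223.  48.] [37.5, 34.3, -11.0, 71.8, -37.4] 0.0
45 (50, 20, 0, 0) [484. 224.  78.] [37.1, 32.7, -9.1, 75.0, -37.6] 0.0
45 (30, 20, 0, 0) [503. 226. 104.] [36.2, 32.2, -6.1, 77.9, -38.0] 0.0
45 (15, 20, 0, 0) [523. 228. 118.] [35.3, 32.7, -3.2, 79.7, -38.4] 0.0
45 (0, 20, 0, 0) [545. 231. 126.] [34.4, 33.7, -0.2, 81.0, -38.8] 0.0
45 (-6, 20, 0, 0) [555. 232. 127.] [34.0, 34.3, 1.1, 81.4, -38.9] 0.0
35 (97.4, 0, 4, 80) [470. 302.  60.] [45.3, 44.8, 3.2, 90.0, -39.8] 0.0
35 (97.4, 0, 4, 0) [478. 237.  14.] [40.8, 44.3, -4.9, 79.5, -42.7] 0.0
35 (97.4, 0, 0, 0) [478. 237.  18.] [40.8, 44.0, -4.8, 79.9, -42.7] 0.0
35 (85, 10, 0, 0) [474. 228.  32.] [40.5, 42.2, -6.1, 80.1, -42.9] 0.0
35 (70, 20, 0, 0) [475. 220.  50.] [39.9, 40.4, -6.8, 80.8, -43.3] 0.0
35 (50, 20, 0, 0) [484. 221.  81.] [39.4, 38.7, -5.2, 83.8, -43.6] 0.0
35 (30, 20, 0, 0) [504. 224. 106.] [38.5, 38.0, -2.4, 86.5, -44.2] 0.0
35 (15, 20, 0, 0) [523. 226. 120.] [37.6, 38.3, 0.4, 88.3, -44.7] 0.0
35 (0, 20, 0, 0) [546. 229. 129.] [36.6, 39.3, 3.4, 89.6, -45.2] 0.0
35 (-6, 20, 0, 0) [555. 230. 130.] [36.3, 39.8, 4.6, 90.0, -45.5] 0.0
J [-9.93088956e-01 -1.17364073e-01 -4.98502905e-18] [ 14.74   9.7   -4.06 -98.27  72.66   3.58]
[  6.31   9.71   5.72 -98.27  72.66   3.58]
alt [ 14.74   9.7   -4.06  61.52   3.26 -66.32]
```

```bash
sed -i 's/M@\[0,-1,0\]/M@[0,1,0]/' kin.py; python3 - <<'E'
from kin import *
T,f=side(97.4,0,45,4,80); print(row([T[0],T[1],150],f))
E
```

```text
[  9.57   9.71   1.94  61.52   3.26 -66.32]
```

Emit:
{"method": "send_rows", "body": {"commands": [0,0.8,0.8,0.2,4.8,0.3,-5.1,0,1.6,1.6,0.3,9.5,0.5,-10.2,0,2.4,2.4,0.5,14.2,0.8,-15.3,0,3.2,3.2,0.6,19,1,-20.4,0,4,4,0.8,23.7,1.3,-25.5,0,4.8,4.8,1,28.4,1.5,-30.6,0,5.6,5.6,1.1,33,1.8,-35.7,0,6.4,6.4,1.3,38,2,-41,0,7.2,7.2,1.5,43,2.3,-46,0,8,8,1.6,48,2.5,-51,0,8.8,8.8,1.8,55,2.9,-58,0,9.6,9.7,1.9,61.5,3.3,-66.3]}}

```text
t: 19.17
ee_pos: [471.8, 293.0, 147.9]
eef_rot: [0.6, 44.9, -76.1]
wrist_force: [-0.9, 0.4, -0.2]
grip_width: -0.0
```

```bash
python3 - <<'E'
from kin import *
show()
for c in PLAN[:3]:
  T,f=side(*c[:2],45,*c[2:]); print(c,row(T,f))
E
```

```text
t 19.17 q [43.73, 30.14, -3.42, 82.95, -37.91, 129.64] p [471.8, 293.0, 147.9] A [ 0.17  -0.687 -0.706] J [0.972 0.234 0.007] F [-0.9  0.4 -0.2] w -0.0
(97.4, 0, 4, 80) [ 5.41 -0.1  -5.49  4.5   0.06 -5.08]
(97.4, 0, 4, 0) [13.38 -0.81 -5.52  4.5   0.06 -5.08]
(97.4, 0, 0, 0) [13.09 -0.8  -5.24  4.5   0.06 -5.08]
```

Emit:
{"method": "send_rows", "body": {"commands": [0,2.7,0,-2.7,4.5,0,-5,0,5.4,-0.1,-5.5,4.5,0,-5.1,0,5.4,-0.1,-5.5,4.5,0,-5.1,0,7.5,-0.3,-5.5,4.5,0,-5.1,0,9.5,-0.5,-5.5,4.5,0,-5.1,0,11.5,-0.65,-5.5,4.5,0,-5.1,0,12.7,-0.75,-5.5,4.5,0,-5.1,0,13.4,-0.8,-5.5,4.5,0,-5.1,0,13.4,-0.8,-5.5,4.5,0,-5.1]}}

```text
t: 19.92
ee_pos: [477.1, 234.8, 14.3]
eef_rot: [-0.2, 44.8, -83.5]
wrist_force: [-0.4, 0.2, 0.5]
grip_width: -0.3
```

```bash
python3 - <<'E'
from kin import *
import pickle
show()
for c in PLAN[2:5]+[(60,20,0,0),(50,20,0,0),(40,20,0,0)]:
  T,f=side(*c[:2],45,*c[2:]); print(c,row(T,f))
T=grab('top');S=grab('scene');pickle.dump((T,S),open('i9.pkl','wb'))
f=lambda d,x,y,w,h,s:cv2.resize(d['image'][y:y+h,x:x+w],None,fx=s,fy=s,interpolation=cv2.INTER_CUBIC)
o=np.zeros((500,800,3),np.uint8);o[:480,:400]=f(T,165,190,100,120,4);o[:480,402:798]=f(S,360,200,99,120,4);cv2.imwrite('pics/i9.png',o)
E
```

```text
t 19.92 q [38.26, 37.8, -9.92, 70.16, -37.08, 131.05] p [477.1, 234.8, 14.3] A [ 0.081 -0.704 -0.705] J [ 0.993  0.116 -0.002] F [-0.4  0.2  0.5] w -0.3
(97.4, 0, 0, 0) [-0.44  0.1   0.13  0.05  0.15  0.15]
(85, 10, 0, 0) [-0.8  -0.38  1.5   0.05  0.15  0.15]
(70, 20, 0, 0) [-1.5  -0.39  3.2   0.05  0.15  0.15]
(60, 20, 0, 0) [-2.61 -0.05  4.32  0.05  0.15  0.15]
(50, 20, 0, 0) [-3.66  0.55  5.37  0.05  0.15  0.15]
(40, 20, 0, 0) [-4.62  1.41  6.34  0.05  0.15  0.15]
```

Emit:
{"method": "send_rows", "body": {"commands": [0,-0.4,0.1,0.2,0,0,0,0,-0.55,-0.1,0.7,0,0,0,0,-0.7,-0.3,1.2,0,0,0,0,-0.8,-0.38,1.5,0,0,0,0,-1.0,-0.4,2,0,0,0,0,-1.25,-0.4,2.6,0,0,0,0,-1.5,-0.4,3.2,0,0,0,0,-1.5,-0.4,3.2,0,0,0]}}

```text
t: 20.68
ee_pos: [477.1, 225.3, 50.3]
eef_rot: [0.3, 45.0, -83.0]
wrist_force: [-0.2, 0.5, -0.6]
grip_width: 0.1
```

```bash
cat > bar.py <<'E'
from kin import *
import pickle,sys
show()
T=grab('top');S=grab('scene');pickle.dump((T,S),open(sys.argv[1]+'.pkl','wb'))
M=R.from_euler('z',DYAW,degrees=True).as_matrix()
for n,d in(('T',T),('S',S)):
    g=cv2.GaussianBlur(cv2.cvtColor(d['image'],6),(3,3),0).astype(float); out=[]
    for a in np.arange(-4,104,2.):
        r=np.radians(a); v=[]
        for L in (84,90,96):   # bar should be brighter than just inside the sheet
            b=np.c_[np.linspace(-20,50,40),np.full(40,-75-L*np.sin(r)),np.full(40,50+L*np.cos(r))]@M.T+DOCK
            uv=proj(d,b).round().astype(int); v.append(np.median(g[uv[:,1],uv[:,0]]))
        out.append((v[1],a))
    out.sort(reverse=True); print(n,[(int(x),int(y)) for x,y in out[:6]])
for s in sys.argv[2:]:
  a,k=map(float,s.split(',')); t,f=side(a,k); print(a,row(t,f))
E
python3 bar.py i10 60,20 50,20 40,20 30,20 20,20
```

```text
t 20.68 q [37.61, 34.28, -10.54, 72.14, -37.46, 130.23] p [477.1, 225.3, 50.3] A [ 0.086 -0.701 -0.707] J [0.993 0.118 0.004] F [-0.2  0.5 -0.6] w 0.1
T [(215, 72), (209, 74), (208, 70), (203, 8), (191, 76), (190, 68)]
S [(248, 64), (248, 62), (248, 48), (248, 46), (247, 66), (247, 60)]
60.0 [-0.86  0.18  1.13 -0.07  0.03 -0.07]
50.0 [-1.91  0.79  2.19 -0.07  0.03 -0.07]
40.0 [-2.87  1.65  3.15 -0.07  0.03 -0.07]
30.0 [-3.71  2.73  3.99 -0.07  0.03 -0.07]
20.0 [-4.41  4.01  4.68 -0.07  0.03 -0.07]
```

The bar follows (≈71° by image, 70° planned). Continue the arc.

Emit:
{"method": "send_rows", "body": {"commands": [0,-0.4,0.05,0.6,0,0,0,0,-0.86,0.18,1.13,0,0,0,0,-1.4,0.45,1.67,0,0,0,0,-1.91,0.79,2.19,0,0,0,0,-2.4,1.2,2.68,0,0,0,0,-2.87,1.65,3.15,0,0,0,0,-3.3,2.17,3.58,0,0,0,0,-3.71,2.73,3.99,0,0,0,0,-4.08,3.35,4.35,0,0,0,0,-4.41,4.01,4.68,0,0,0,0,-4.41,4.01,4.68,0,0,0]}}

```text
t: 21.7
ee_pos: [518.1, 227.7, 114.8]
eef_rot: [0.4, 45.0, -83.0]
wrist_force: [0.1, -0.7, 0.0]
grip_width: 0.0
```

```bash
python3 bar.py i11 10,20 5,20 0,20 -4,20 -8,20
```

```text
t 21.7 q [35.59, 32.42, -4.04, 79.14, -38.39, 128.03] p [518.1, 227.7, 114.8] A [ 0.086 -0.702 -0.707] J [0.993 0.117 0.005] F [ 0.1 -0.7  0. ] w 0.0
T [(211, 18), (187, 20), (148, 6), (144, 16), (139, 8), (97, 22)]
S [(249, 92), (248, 22), (246, 90), (242, 20), (237, 94), (229, 24)]
10.0 [-0.52  1.39  0.5  -0.1   0.04 -0.07]
5.0 [-0.72  2.14  0.7  -0.1   0.04 -0.07]
0.0 [-0.86  2.92  0.85 -0.1   0.04 -0.07]
-4.0 [-0.95  3.55  0.93 -0.1   0.04 -0.07]
-8.0 [-1.    4.19  0.98 -0.1   0.04 -0.07]
```

Emit:
{"method": "send_rows", "body": {"commands": [0,-0.3,0.7,0.25,0,0,0,0,-0.52,1.4,0.5,0,0,0,0,-0.72,2.1,0.7,0,0,0,0,-0.8,2.5,0.8,0,0,0,0,-0.86,2.9,0.85,0,0,0,0,-0.9,3.2,0.9,0,0,0,0,-0.9,3.2,0.9,0,0,0]}}

```text
t: 22.38
ee_pos: [547.1, 230.9, 126.2]
eef_rot: [-0.1, 45.0, -83.4]
wrist_force: [-4.0, 1.1, 1.6]
grip_width: -0.3
```

```bash
python3 bar.py i12 0,20 -4,20 -8,20
```

```text
t 22.38 q [34.32, 33.88, 0.14, 81.26, -38.75, 126.53] p [547.1, 230.9, 126.2] A [ 0.081 -0.703 -0.707] J [ 0.993  0.116 -0.002] F [-4.   1.1  1.6] w -0.3
T [(214, 0), (170, -2), (153, 2), (88, 78), (87, 80), (87, 76)]
S [(249, 2), (227, 0), (218, 4), (143, 6), (136, -2), (113, 8)]
0.0 [ 0.02 -0.17 -0.03  0.01  0.04  0.06]
-4.0 [-0.07  0.46  0.05  0.01  0.04  0.06]
-8.0 [-0.12  1.1   0.1   0.01  0.04  0.06]
```

Bar at 0° with −4 N against the stop: fully up. Back off and check everything.

Emit:
{"method": "send_rows", "body": {"commands": [0,0,-1,0,0,0,0,0,0,-3,0,0,0,0,0,-3,-4,0,0,0,0,0,-7,-4,0,0,0,0,0,-11,-4,0,0,0,0,0,-15,-4,0,0,0,0,0,-15,-4,0,0,0,0,0,-15,-4,0,0,0,0]}}

```text
t: 23.15
ee_pos: [495.8, 334.0, 233.9]
eef_rot: [0.3, 45.1, -82.9]
wrist_force: [0.3, -0.0, -0.7]
grip_width: 0.1
```

```bash
python3 bar.py i13; python3 - <<'E'
from h import *
import pickle
T,S=pickle.load(open('i13.pkl','rb'))
f=lambda d,x,y,w,h,s:cv2.resize(d['image'][y:y+h,x:x+w],None,fx=s,fy=s,interpolation=cv2.INTER_CUBIC)
o=np.zeros((600,800,3),np.uint8);o[:300,:800]=f(T,170,130,400,150,2)[:300];o[300:600,:420]=f(S,150,110,300,214,1.4)[:300];o[300:600,425:800]=f(S,240,215,125,100,3)[:, :375];cv2.imwrite('pics/i13.png',o)
for n,d in(('T',T),('S',S)):
    g=d['image'].max(2); uv=np.array([(u,v) for v in range(150,340) for u in range(220,400)]); p=onz(d,uv,46)
    k=(np.hypot(p[:,0]-633,p[:,1]+55)<45)&(g[uv[:,1],uv[:,0]]<70); print(n,cv2.minEnclosingCircle(p[k][:,:2].astype(np.float32)))
T0=pickle.load(open('top.pkl','rb'))
for nm,(x,y,w,h) in dict(pos=(295,335,45,45),jar=(255,130,35,40),tip=(370,138,55,52),rest=(455,190,60,165)).items():
    a,b=[cv2.cvtColor(z['image'][y:y+h,x:x+w],6).astype(np.float32) for z in (T0,T)]; print(nm,cv2.phaseCorrelate(a,b)[0],np.abs(a-b).mean())
E
```

```text
t 23.15 q [43.65, 33.24, 12.49, 99.94, -34.52, 136.63] p [495.8, 334.0, 233.9] A [ 0.087 -0.7   -0.709] J [0.993 0.119 0.004] F [ 0.3 -0.  -0.7] w 0.1
T [(208, 0), (160, -2), (150, 2), (85, 80), (85, 78), (85, 76)]
S [(248, 2), (224, 0), (216, 4), (141, 6), (130, -2), (110, 86)]
T ((0.0, 0.0), 0.0)
S ((633.4849853515625, -53.307395935058594), 28.846750259399414)
pos (0.5123717931051139, 0.5190783965326098) 2.8009877
jar (0.0244349566243649, -0.048528422654843695) 2.3328571
tip (-0.04501505910009129, -0.022051586241406795) 3.5632868
rest (0.01064090603190948, -0.27991084395077337) 3.619899
```

View pics/i13.png

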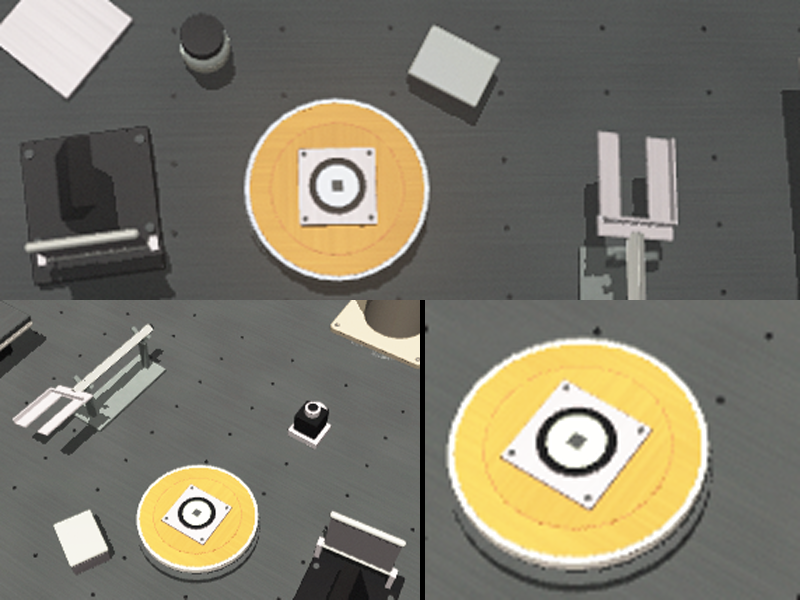

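Everything is in place: plate flat and central with ring face up, paddle in its rest, shutter upright. I'm handing in.

```bash
python3 -c "
from workcell import env
print(env.close_job())"
```

```text
the job is handed in; nothing more can be done
None
```

I did the whole job in the order asked and handed it in at about 23 s of robot time. I pushed the shutter open, took the plate off the dock with the paddle and flipped it over the chuck. Then I put the paddle back in its V rest and pushed the shutter up again.

**What went differently:** the flip turned the plate over cleanly, but it landed about 45 mm off the chuck's centre. Its middle was only about 40 mm from the handle's axis, not the 80 to 90 mm described. I slid it across the chuck with the paddle's lip; only the paddle touched the plate.

**Last checks:**
- **Plate:** it lies flat with its working face up. The scene camera puts its centre within about 2 mm of the chuck's. The same automatic check on the top camera found no ring in the last frame, but it looks central there, and just after the slide the top camera also put it within about 2 mm.
- **Paddle:** it lies as it did at the start, within about 0.3 px (0.6 mm).
- **Shutter:** it stands at about 0°, and I felt about 4 N against its stop before backing off.
- **Bystanders:** the jar and tip box show no shift. The positioner's image shifted about 0.5 px (1 mm) in each direction. I put that down to the changed arm shadow, since I never commanded the arm near it, but I did not confirm it.

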